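# Load the bench drier with turned knobs and start it by feel

## Robot

A 6-joint arm with a two-finger parallel gripper is mounted at the origin on the work surface. World frame = base frame: x ahead of the robot, y to its left, z up, the work surface at z = 0. Lengths are in m, angles in rad, forces in N, time in s.
With the tool pointing down it reaches from about 0.3 to 0.775 m from the base axis. Payload 14.6 kg.
Tool frame: the origin (TCP) lies between the finger pads; the fingertips stand 19 mm ahead of it and the grasp point (between the pads) is the TCP (ctrl.finger_overhang is the distance from the TCP to the fingertips, in m); z points along the fingers, y is the direction in which the jaws open and shut (so a half turn about z gives the same grasp; the last joint's range is limited). The gripper opens to 94 mm and grips with 3 to 60 N. Pads are 16 mm wide; open, the fingers measure 119 mm over their backs; the gripper's body (75 mm by 177 mm) begins 78 mm behind the grasp point.
Start: joints at [-1.413, 0.3, 1.521, -0, 1.321, -0.067], TCP at [0.123, -0.536, 0.193] pointing down, gripper open.
Joint ranges: [-3.03, 3.03], [-0.79, 2.21], [0.23, 2.52], [-1.04, 4.18], [0, 3.07], [-2.55, 2.55]. Speed limits (rad/s): [2.22, 2.22, 2.57, 3.14, 3.14, 3.14].

## Interface

Orientations are given as [roll, pitch, yaw] about the fixed x, y, z axes, in that order (R = Rz(yaw) Ry(pitch) Rx(roll)).
In Python, from station import ctrl gives the robot as it stands.
- The arm moves only by the tool send_rows, never from a script. Its argument "series" is a list of rows, each a list of 7 numbers: the turn, a rotation vector about the tool's x, y, z in degrees, then the shift along the tool's x, y, z in m, then the gripper's target within -1 to 1 (fully open at 1, half-way at 0, shut at -1). A call has 1 to 8 rows; each row is the pose to reach, as a shift and turn from the pose commanded when the call began, along the tool's axes at that moment; what a row does not reach only later rows make up. A row lasts 1/10 s, in which the tool goes at most 50 mm and 8.59 degrees, less where a joint would pass 70% of its speed; a pose out of reach is approached as far as the arm can. A call with a gripper value outside its range is refused whole. The fingers move at their own pace and stop on an object; "force" is the grip in N (left out, the last holds). Time passes only in rows, so rows that repeat a pose let the fingers close. It gives the time, the measured TCP pose, the force and the opening at its end, in the units of the state.
- ctrl.get_obs(): the state, without advancing time (a new reading comes with each control period).
- ctrl.camera(name): name is "side" or "top"; returns a dict with "pixels" (400x640x3 uint8, red, green, blue), "z_map" (400x640 float32, m along the optical axis (not along the pixel's ray), 0 where there is no reading), "fov_y" (degrees; the focal length in pixels is half the picture's height over the tangent of half this angle, whatever the lens; pixels are square), "cx", "cy" (the principal point, pixels), "R" (3x3) and "t" (3): a world point X has camera coordinates R X + t. Camera axes: x right, y down, z forward; pixel columns grow to the right and rows downward; lengths in m; the calibration is good to about 2 mm. A picture is of the moment at which its call begins.
- ctrl.hand_in(): hands the job in, once; it reports no verdict.
The state is a dict: "time_s": time; "qpos": joint angles; "joint_vel": joint speeds; "tau": joint torques, N m; "ee_pos": TCP position; "eef_rot": TCP orientation; "force": force on the tool from outside, world axes, zero at the start; "moment": the same for the moment, N m; "grip_width": finger opening in m.
Only numpy, scipy, OpenCV 4.12 (cv2) and the standard library are available. Lean on these libraries where they do the work, as an engineer would, in place of code of your own. Each camera call takes 0.05 s, during which the arm holds its last target.

## Task

Load and start the drier: draw its tray out level as far as it goes, put every turned wooden knob lying loose on the bench onto the tray, and push the tray fully home again. Then start it - the lamps on the switch box are dead, so feel with a fingertip which way the fan toggle lies and flip it on only if it is off, and after that do the same with the heater toggle; do not force a toggle or switch off one that is on, and leave the other things on the bench where they are.

Things in the scene. Friction and masses are not known exactly. Their poses are not given: they have to be found in the camera images.
- drier: Low grey bench drying cabinet fixed to the table, mouth facing the robot (-x). Origin: centre of the underside of its tray chamber; x from mouth to back, y to the robot's left, z up. Chamber: x -130 to 107 mm, 262 mm wide, 96 mm high, clear pane on top, floor 40 mm above the table, mouth 230 mm wide and 50 mm high. Behind it (x 107 to 225 mm) a blower housing, 165 mm high.
- tray: Metal tray, 0.7 kg, slides along the drier's x in its tight chamber (2 mm play at each side, 1.5 mm in height). Origin: centre of its underside, axes as the drier's. 236 mm (x) by 226 mm (y); floor 3 mm thick; side and back walls 3 mm thick, 22 mm high; front panel (x = -118 mm) 44 mm high. In the drier's frame its origin is at x = -12 mm fully home, -157 mm drawn out to its stop, resting level on two runners that jut 75 mm from the mouth's sides.
- tray_handle (a point): Middle of the tray's bar handle: steel bar 110 mm long (along y), about 10 mm thick, its centre 35 mm in front of the tray's front panel and 22 mm above the tray's underside (62 mm above the table). A finger fits behind it. Axes as the tray's. A few newtons draw or push it if it is kept level; pressed down, lifted or pushed askew it binds.
- tray_load (a point): Point on the tray's floor (43 mm above the table), 45 mm in front of the tray's origin: middle of the part that is free when the tray is drawn out. Around it about 120 mm (x) by 200 mm (y) is free to set things down. Axes as the tray's.
- switchbox: Grey bench switch box with a black top panel, fixed to the table to the right of the drier: 180 mm (its x) by 90 mm (its y), panel 60 mm above the table; a cable leaves its far end (+x). Origin: centre of its underside; z up. Two black bat toggles stand on its panel, 80 mm apart along its x; their lamps are dead.
- fan_pivot (a point): Pivot of the fan toggle (the one at the box's +x, cable end), 2 mm above the panel; axes as the box's. A black lever, 13 mm thick at its end, 36 mm long from here. It leans 17 degrees, its end 11 mm to one side of the pivot: to the box's +y (robot's left) is ON, to -y OFF. Which is not known: feel it. It snaps over when its end is pushed along y with about 4 N, and has a stop at each side.
- heater_pivot (a point): Pivot of the heater toggle (the one at the box's near end, -x), 2 mm above the panel; axes as the box's. A lever just like the fan toggle: leaning to the box's +y is ON, to -y is OFF; which is not known.
- knob0_c (a point): Centre (half-way up) of a turned light-wood lid knob, round, 38 mm across at its widest (14 to 25 mm up), 28 mm high, 32 mm across at the foot, 35 g; z is its own axis (up when it stands). Present in some starts only.
- knob1_c (a point): Centre (half-way up) of a turned light-wood lid knob, round, 38 mm across at its widest (14 to 25 mm up), 28 mm high, 32 mm across at the foot, 35 g; z is its own axis (up when it stands). Present in some starts only.
- knob2_c (a point): Centre (half-way up) of a turned light-wood lid knob, round, 38 mm across at its widest (14 to 25 mm up), 28 mm high, 32 mm across at the foot, 35 g; z is its own axis (up when it stands). Present in some starts only.
- knob3_c (a point): Centre (half-way up) of a turned light-wood lid knob, round, 38 mm across at its widest (14 to 25 mm up), 28 mm high, 32 mm across at the foot, 35 g; z is its own axis (up when it stands). Present in some starts only.
- knob4_c (a point): Centre (half-way up) of a turned light-wood lid knob, round, 38 mm across at its widest (14 to 25 mm up), 28 mm high, 32 mm across at the foot, 35 g; z is its own axis (up when it stands). Present in some starts only.
- knob5_c (a point): Centre (half-way up) of a turned light-wood lid knob, round, 38 mm across at its widest (14 to 25 mm up), 28 mm high, 32 mm across at the foot, 35 g; z is its own axis (up when it stands). Present in some starts only.
- twine_spool: Bystander, to be left alone: wooden spool of twine, 56 mm across, 58 mm high. Origin: underside.
- glue_bottle: Bystander, to be left alone: white bottle, 60 mm across, 150 mm high. Origin: underside.
- brush: Bystander, to be left alone: brush lying flat. Origin: underside.
- awl: Bystander, to be left alone: awl lying flat. Origin: underside.
- mug: Bystander, to be left alone: white mug, 80 mm across, 85 mm high. Origin: underside.
- cane_coil: Bystander, to be left alone: coil of cane lying flat, 120 mm across, 34 mm high. Origin: underside.
Things that resemble listed ones, but are neither listed nor needed, are in the scene too. Leave any turquoise look-alike of the part that bears knob5_c alone.

How it is judged:
By the outcome, as a careful person would: the job done as asked, in the order asked, and still so for the second after the job is handed in, with the robot touching nothing.
Of knob0, knob1, knob2, knob3, knob4, knob5 only 4 to 6 are there at a start; the rules pass over those that are not, and their reading is None.
At some moment in a run one of knob0, knob1, knob2, knob3, knob4, knob5 may be knocked a few centimetres aside while the robot is not near it.
Once in a run the grip may slacken for a moment while it holds something.
It also fails if it takes over 210 s, if anything falls off the work surface, if the arm or the gripper's body presses on something with over 40 N, if the wrist force passes 120 N, or if a joint passes its speed limit or range.

## Working session

There is one attempt and no reset: what is moved stays moved. The work goes in short steps, Python scripts to look and compute and a tool call to move; the robot and the scene stay as the last step left them, time stands still between calls to the robot, and variables do not carry over. Pictures are saved under pics/ and viewed, and the job is handed in when it is done.

Besides the shell and the picture viewer there is one more tool, called after "Request:" as name([rows], argument=value, ...), one row to a line, values as JSON. send_rows: Moves the arm, as the interface text tells. Its arguments: {"type":"object","properties":{"series":{"type":"array"},"force":{"type":"number"}},"required":["series"]}

```bash
ls; mkdir -p pics
python3 - <<'E'
from station import ctrl
import cv2,numpy as np
print(ctrl.get_obs(), ctrl.finger_overhang)
for n in ['top','side']:
    c=ctrl.camera(n); cv2.imwrite(f'pics/{n}0.png',c['pixels'][:,:,::-1])
    np.savez(f'{n}0.npz',**c)
    print(n,c['fov_y'],c['cx'],c['cy'],c['R'],c['t'])
E
```

```text
pics
{'time_s': 0.0, 'qpos': array([-1.41261676e+00,  3.00434805e-01,  1.52157474e+00,  2.44493587e-05,
        1.32067419e+00, -6.65830504e-02]), 'joint_vel': array([ 0.0003158 ,  0.00255529,  0.00090828,  0.00145695, -0.00186903,
       -0.0012884 ]), 'tau': array([ 2.17707951e-03, -5.31812382e+01, -3.52734160e+01,  7.09411385e-02,
        2.44986912e-02, -9.14243333e-05]), 'ee_pos': array([ 0.12255204, -0.53589991,  0.19270892]), 'eef_rot': array([-3.14050557e+00, -9.62227681e-05,  2.24756502e-01]), 'force': array([-0.6333999 , -0.260346  , -0.34057428]), 'moment': array([ 0.0234854 , -0.01043837,  0.00310763]), 'grip_width': 0.09410914170515729} 0.019
top 50.70599672624572 311.49995306598976 197.3929934563796 [[-0.15767529 -0.9874789  -0.00489152]
 [-0.96617816  0.15529391 -0.2058727 ]
 [ 0.20405457 -0.02773495 -0.97856656]] [0.05510101 0.53955001 1.20764515]
side 42.77898863833086 322.83687799177017 201.95790975089142 [[-0.69970177 -0.71433053 -0.01222015]
 [-0.5143837   0.51557264 -0.68526948]
 [ 0.49580928 -0.47319842 -0.72818707]] [0.38552199 0.34152012 1.23221533]
```

View pics/top0.png

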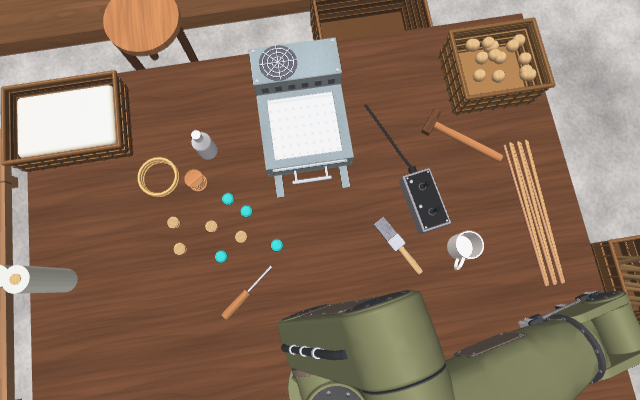

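View pics/side0.png

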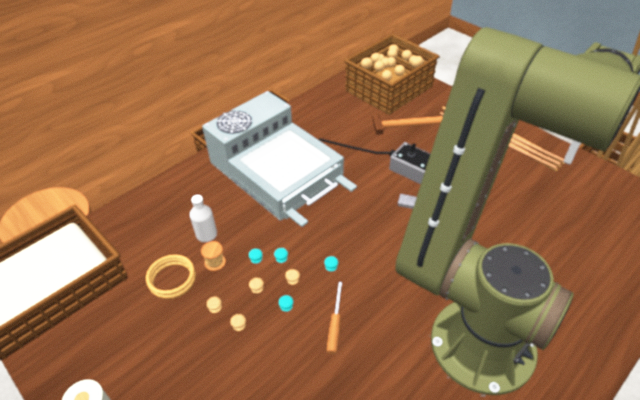

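```bash
cat > h.py <<'E'
import numpy as np,cv2
def load(n): return dict(np.load(n))
def snap(name,tag):
    from station import ctrl
    c=ctrl.camera(name); cv2.imwrite(f'pics/{tag}.png',c['pixels'][:,:,::-1]); np.savez(f'{tag}.npz',**c); return c
def K(c):
    f=200/np.tan(np.radians(float(c['fov_y']))/2); return f,float(c['cx']),float(c['cy'])
def ray(c,u,v):
    f,cx,cy=K(c); d=np.array([(u-cx)/f,(v-cy)/f,1.]); return -c['R'].T@c['t'], c['R'].T@d
def onz(c,u,v,z):
    o,d=ray(c,u,v); return o+d*(z-o[2])/d[2]
def dep(c,u,v):
    o,d=ray(c,u,v); return o+d*c['z_map'][int(round(v)),int(round(u))]
def proj(c,X):
    f,cx,cy=K(c); p=c['R']@np.asarray(X)+c['t']; return np.array([cx+f*p[0]/p[2],cy+f*p[1]/p[2]])
def cloud(c):
    f,cx,cy=K(c); v,u=np.mgrid[0:400,0:640]; z=c['z_map']
    P=np.stack([(u-cx)/f*z,(v-cy)/f*z,z],-1); W=(P-c['t'])@c['R']; W[z==0]=np.nan; return W
def blobs(c,kind):
    h=cv2.cvtColor(c['pixels'],cv2.COLOR_RGB2HSV)
    if kind=='wood': m=cv2.inRange(h,(10,60,170),(24,190,255))
    else: m=cv2.inRange(h,(80,120,120),(100,255,255))
    m=cv2.morphologyEx(m,cv2.MORPH_OPEN,np.ones((3,3)))
    n,l,s,ce=cv2.connectedComponentsWithStats(m)
    return [(ce[i].round(1),s[i,4],s[i,:4]) for i in range(1,n) if s[i,4]>25]
E
python3 - <<'E'
from h import *
for n in ['top','side']:
    c=load(n+'0.npz')
    W=cloud(c)
    for k in ['wood','t']:
        print(n,k)
        for ce,a,b in blobs(c,k):
            if a<400:print(ce,a,b,onz(c,*ce,0.02).round(3),W[int(ce[1]),int(ce[0])].round(3))
c=load('top0.npz');W=cloud(c)
for p in [(100,250),(300,260),(450,330-60),(403,175),(423,169),(450,223),(418,231),(422,186),(433,211),(311,180),(295,183),(328,178),(264,173),(352,158),(307,130),(412,171)]: print(p,W[p[1],p[0]].round(4))
E
python3 - <<'E'
import cv2
a=cv2.imread('pics/top0.png')
cv2.imwrite('pics/c1.png',cv2.resize(a[150:290,150:300],None,fx=4,fy=4,interpolation=2))
cv2.imwrite('pics/c2.png',cv2.resize(a[130:270,250:450],None,fx=4,fy=4,interpolation=2))
E
```

```text
top wood
[515.9  41.3] 167 [507  34  18  15] [ 0.966 -0.789  0.02 ] [ 0.91  -0.72   0.127]
[472.8  43.2] 102 [467  39  13   9] [ 0.982 -0.645  0.02 ] [ 0.922 -0.587  0.131]
[524.8  57. ] 90 [519  53  12   9] [ 0.905 -0.803  0.02 ] [ 0.856 -0.735  0.123]
[527.6  71.5] 159 [521  65  15  13] [ 0.853 -0.798  0.02 ] [ 0.81  -0.734  0.12 ]
[540.3 195.5] 371 [526 142  29 102] [ 0.443 -0.728  0.02 ] [ 0.444 -0.722  0.03 ]
[165.9 162.3] 104 [154 157  23  16] [0.733 0.402 0.02 ] [0.733 0.403 0.025]
[  1.5 172.7] 62 [  0 165   4  16] [0.781 0.914 0.02 ] [ 0.915  1.155 -0.314]
[193. 178.] 251 [184 170  18  17] [0.669 0.323 0.02 ] [0.655 0.312 0.064]
[152.8 191.6] 109 [140 185  29  11] [0.645 0.45  0.02 ] [ 0.654  0.461 -0.002]
[172.3 221.9] 99 [167 217  11  11] [0.541 0.399 0.02 ] [0.543 0.398 0.025]
[210.6 225.8] 104 [205 221  12  11] [0.511 0.285 0.02 ] [0.512 0.285 0.028]
[240.4 236.3] 109 [235 231  12  12] [0.464 0.199 0.02 ] [0.464 0.199 0.032]
[179.  248.5] 107 [174 243  11  12] [0.457 0.387 0.02 ] [0.458 0.385 0.026]
[557.3 262.7] 179 [551 245  14  38] [ 0.237 -0.723  0.02 ] [ 0.239 -0.71
[... 2323 characters left out ...]
17 0.101 0.02 ] [0.417 0.104 0.024]
[285.6 302.7] 172 [279 296  14  15] [0.411 0.269 0.02 ] [0.41  0.271 0.026]
(100, 250) [0.4933 0.6312 0.0015]
(300, 260) [0.3669 0.0326 0.0008]
(450, 270) [ 0.2659 -0.4099 -0.0005]
(403, 175) [ 0.5798 -0.3308 -0.0045]
(423, 169) [ 0.5883 -0.3966 -0.0014]
(450, 223) [ 0.4005 -0.423   0.0546]
(418, 231) [ 0.3957 -0.3356  0.0137]
(422, 186) [ 0.5201 -0.3597  0.0726]
(433, 211) [ 0.441  -0.3748  0.0753]
(311, 180) [ 0.5925 -0.0376  0.0651]
(295, 183) [0.5915 0.0112 0.0632]
(328, 178) [ 0.5914 -0.0892  0.0613]
(264, 173) [6.551e-01 1.037e-01 2.000e-04]
(352, 158) [ 0.6363 -0.169   0.0801]
(307, 130) [ 0.7392 -0.049   0.0964]
(412, 171) [ 0.5776 -0.349   0.0405]
```

View pics/c1.png

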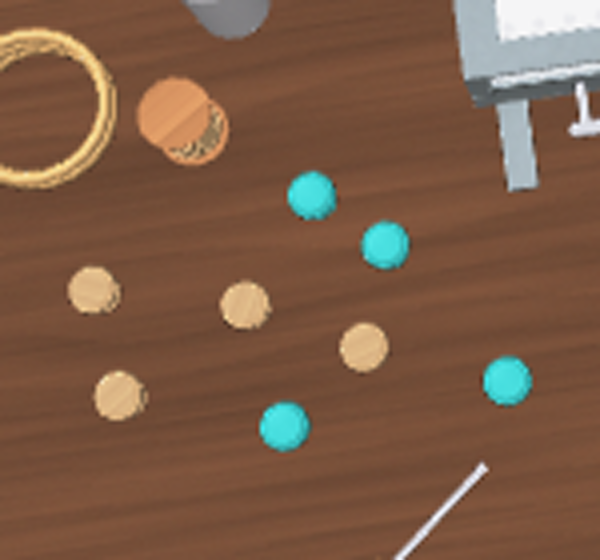

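View pics/c2.png

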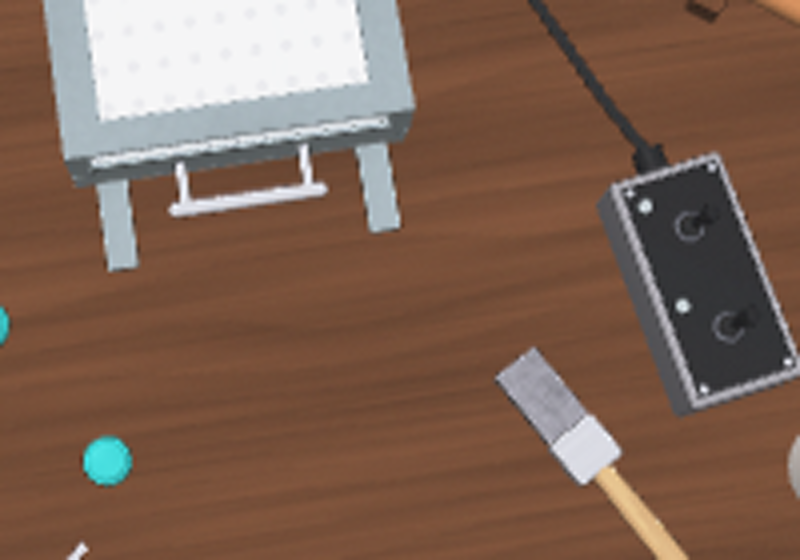

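Run:
```python
from h import *
c=load('top0.npz');W=cloud(c)
s=load('side0.npz');Ws=cloud(s)
a=onz(c,292.75,182.75,.065);b=onz(c,331.25,176.75,.065);print('handle',a,b,(a+b)/2,np.linalg.norm(a-b),np.degrees(np.arctan2(-(a-b)[0],(a-b)[1])))
# handle from side cloud & top cloud: points z 0.05..0.075 near
for w in (W,Ws):
    m=(w[...,2]>.056)&(w[...,2]<.075)&(w[...,0]>.55)&(w[...,0]<.603)&(w[...,1]>-.12)&(w[...,1]<.06)
    P=w[m];r=cv2.minAreaRect(P[:,:2].astype(np.float32)*1000);print(len(P),r,np.percentile(P[:,2],90))
    m=(w[...,2]>.090)&(w[...,2]<.103)&(w[...,0]>.6)&(w[...,0]<.87)&(w[...,1]>-.25)&(w[...,1]<.15)
    P=w[m];print('top',len(P),cv2.minAreaRect(P[:,:2].astype(np.float32)*1000))
    m=(w[...,2]>.053)&(w[...,2]<.066)&(w[...,0]>.36)&(w[...,0]<.6)&(w[...,1]>-.45)&(w[...,1]<-.28)
    P=w[m];print('box',len(P),cv2.minAreaRect(P[:,:2].astype(np.float32)*1000))
    m=(w[...,2]>.07)&(w[...,2]<.11)&(w[...,0]>.36)&(w[...,0]<.6)&(w[...,1]>-.45)&(w[...,1]<-.28)
    P=w[m];print('tog',P[P[:,2].argsort()[::-1]][:12].round(3), proj(c,(0.5,-.36,.06)))
for n,q in dict(tl=(613,187),tr=(716,155),br=(800,378),bl=(691,408)).items():
    print(n,onz(c,250+q[0]/4,130+q[1]/4,.06))
for n,q in dict(fl=(65,160),fr=(411,108)).items():
    print(n,onz(c,250+q[0]/4,130+q[1]/4,.096))
```

```text
handle [0.59283589 0.01770086 0.065     ] [ 0.5928065  -0.09924994  0.065     ] [ 0.59282119 -0.04077454  0.065     ] 0.11695080226236938 -0.014403137684721904
149 ((594.3803100585938, -39.33338928222656), (118.78239440917969, 14.16455364227295), 88.4269790649414) 0.0694568550502997
top 6288 ((752.8009033203125, -41.505462646484375), (262.71417236328125, 236.0089111328125), 89.56422424316406)
box 1656 ((462.63531494140625, -370.640869140625), (219.76919555664062, 92.47760772705078), 10.009965896606445)
tog [[ 0.438 -0.382  0.101]
 [ 0.522 -0.368  0.098]
 [ 0.442 -0.38   0.098]
 [ 0.518 -0.371  0.098]
 [ 0.525 -0.369  0.098]
 [ 0.44  -0.377  0.097]
 [ 0.524 -0.375  0.097]
 [ 0.516 -0.367  0.097]
 [ 0.441 -0.386  0.097]
 [ 0.52  -0.363  0.096]
 [ 0.521 -0.375  0.096]
 [ 0.519 -0.368  0.096]] [422.4547495  193.44394698]
136 ((595.207275390625, -36.49555206298828), (113.03697967529297, 15.753740310668945), 89.51516723632812) 0.068164272467589
top 4396 ((747.737060546875, -39.86708068847656), (244.468505859375, 267.6091003417969), 0.020001383498311043)
box 620 ((509.339111328125, -359.95635986328125), (121.697265625, 96.80248260498047), 6.1141438484191895)
tog [[ 0.52  -0.37   0.098]
 [ 0.517 -0.371  0.096]
 [ 0.521 -0.361  0.095]
 [ 0.527 -0.369  0.095]
 [ 0.524 -0.366  0.094]
 [ 0.52  -0.37   0.094]
 [ 0.523 -0.37   0.092]
 [ 0.527 -0.374  0.092]
 [ 0.521 -0.367  0.091]
 [ 0.52  -0.362  0.091]
 [ 0.52  -0.371  0.09 ]
 [ 0.519 -0.361  0.088]] [422.4547495  193.44394698]
tl [ 0.5595913 -0.3138109  0.06     ]
tr [ 0.57171834 -0.39565688  0.06      ]
br [ 0.39561523 -0.42013992  0.06      ]
bl [ 0.386594   -0.33643413  0.06      ]
fl [0.6355697  0.08856003 0.096     ]
fr [ 0.63433974 -0.16945869  0.096     ]
```

```bash
cat >> h.py <<'E'
from scipy.spatial.transform import Rotation as Ro
def go(x,y,z,yaw=None,rot=None):
    """tool-axis shift and turn to a world target (tool down, yaw in deg)"""
    from station import ctrl
    o=ctrl.get_obs(); R=Ro.from_euler('xyz',o['eef_rot'])
    T=Ro.from_euler('xyz',[np.pi,0,np.radians(yaw)]) if yaw is not None else R
    if rot is not None: T=rot
    s=R.inv().apply(np.array([x,y,z])-o['ee_pos']); r=(R.inv()*T).as_rotvec(degrees=True)
    print('turn',r.round(2),'shift',s.round(4),'| at',o['ee_pos'].round(4),np.degrees(o['eef_rot']).round(2),'F',o['force'].round(2),'w',round(o['grip_width'],4),'t',o['time_s'])
E
python3 -c "
from h import *; go(.598,-.04,.2,90)"
```

```text
turn [-5.000e-02 -4.000e-02 -7.712e+01] shift [ 0.574  -0.3775 -0.0068] | at [ 0.1226 -0.5359  0.1928] [-179.94   -0.     12.88] F [ 0.87 -0.08  0.36] w 0.0941 t 0.1
```

Request:
send_rows([
  [0, 0, -8, 0.05, -0.033, -0.007, -0.4],
  [0, 0, -16, 0.09, -0.059, -0.007, -0.4],
  [0, 0, -24, 0.13, -0.085, -0.007, -0.4],
  [0, 0, -32, 0.17, -0.112, -0.007, -0.4],
  [0, 0, -40, 0.21, -0.138, -0.007, -0.4],
  [0, 0, -48, 0.25, -0.165, -0.007, -0.4],
  [0, 0, -56, 0.29, -0.191, -0.007, -0.4],
  [0, 0, -64, 0.33, -0.217, -0.007, -0.4],
])

```text
time_s: 0.9
ee_pos: [0.3969, -0.2493, 0.2002]
eef_rot: [-3.142, 0.0, 1.348]
force: [-0.5, -0.3, 0.6]
grip_width: 0.0333
```

```bash
python3 -c "
from h import *; go(.598,-.04,.2,90)"
```

```text
turn [ -0.     0.   -12.79] shift [2.486e-01 1.498e-01 2.000e-04] | at [ 0.3969 -0.2493  0.2002] [-180.      0.     77.21] F [-0.48 -0.32  0.64] w 0.0333 t 0.9
```

Request:
send_rows([
  [0, 0, -6, 0.05, 0.03, 0, -0.4],
  [0, 0, -12, 0.1, 0.06, 0, -0.4],
  [0, 0, -12.8, 0.14, 0.084, 0, -0.4],
  [0, 0, -12.8, 0.18, 0.108, 0, -0.4],
  [0, 0, -12.8, 0.22, 0.132, 0, -0.4],
  [0, 0, -12.8, 0.24, 0.144, 0, -0.4],
  [0, 0, -12.8, 0.24, 0.144, 0, -0.4],
  [0, 0, -12.8, 0.24, 0.144, 0, -0.4],
])

```text
time_s: 1.7
ee_pos: [0.5904, -0.0498, 0.1996]
eef_rot: [-3.14, -0.0, 1.566]
force: [0.8, 0.9, 0.7]
grip_width: 0.0279
```

Run:
```python
from h import *
c=snap('top','top1'); s=snap('side','side1')
go(.598,-.04,.064,90)
for n,c in (('top',c),('side',s)):
    for ce,a,b in blobs(c,'wood'):
        p=onz(c,*ce,0.02)
        if a<400 and .1<p[0]<.62: print(n,ce,a,p.round(3))
```

```text
turn [-0.02  0.01 -0.36] shift [0.0108 0.0079 0.1362] | at [ 0.5901 -0.0508  0.2002] [-1.7998e+02  1.0000e-02  8.9640e+01] F [ 0.25 -0.1   0.07] w 0.028 t 1.8
top [509. 161.] 27 [ 0.566 -0.661  0.02 ]
top [172.6 222. ] 113 [0.541 0.398 0.02 ]
top [210.7 225.7] 112 [0.511 0.285 0.02 ]
top [240.7 236.3] 110 [0.464 0.199 0.02 ]
top [179.1 248.9] 106 [0.456 0.386 0.02 ]
top [410.6 260.1] 194 [ 0.313 -0.294  0.02 ]
top [ 14.8 278.8] 95 [0.445 0.878 0.02 ]
top [234.6 304.5] 261 [0.268 0.241 0.02 ]
side [292. 276.] 208 [0.46  0.203 0.02 ]
side [255.7 284.7] 214 [0.507 0.288 0.02 ]
side [213.7 304.2] 229 [0.536 0.401 0.02 ]
side [333.  332.7] 387 [0.267 0.244 0.02 ]
side [237.7 321.8] 226 [0.453 0.389 0.02 ]
side [ 82. 396.] 91 [0.55 0.75 0.02]
```

View pics/top1.png

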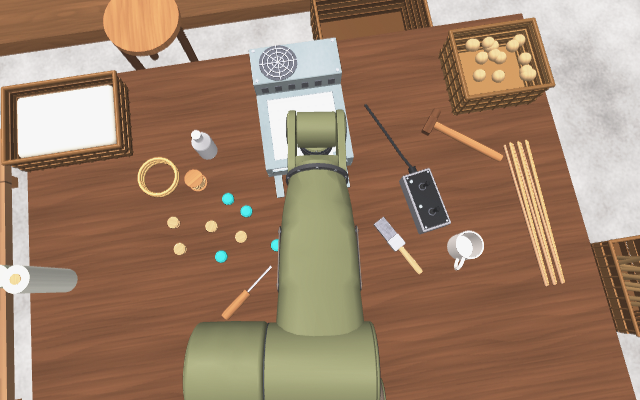

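View pics/side1.png

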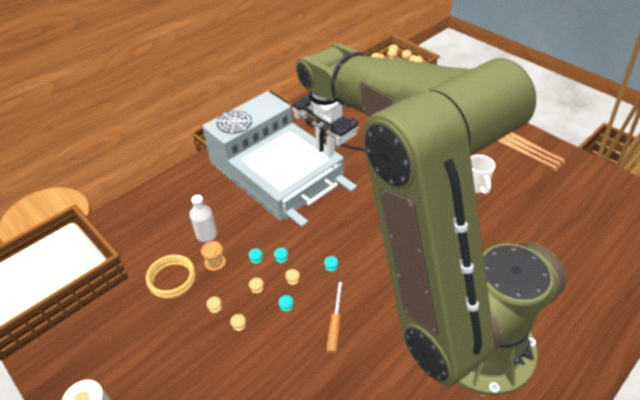

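Request:
send_rows([
  [0, 0, -0.4, 0.011, 0.008, 0.0, -0.4],
  [0, 0, -0.4, 0.011, 0.008, 0.04, -0.4],
  [0, 0, -0.4, 0.011, 0.008, 0.08, -0.4],
  [0, 0, -0.4, 0.011, 0.008, 0.1, -0.4],
  [0, 0, -0.4, 0.011, 0.008, 0.11, -0.4],
  [0, 0, -0.4, 0.011, 0.008, 0.12, -0.4],
  [0, 0, -0.4, 0.011, 0.008, 0.13, -0.4],
  [0, 0, -0.4, 0.011, 0.008, 0.135, -0.4],
])

```text
time_s: 2.6
ee_pos: [0.5989, -0.0391, 0.065]
eef_rot: [3.141, 0.0, 1.572]
force: [-0.9, -0.8, 0.8]
grip_width: 0.0285
```

Request:
send_rows([
  [0, 0, 0, 0, 0, 0, -0.4],
  [0, 0, 0, 0, 0, 0, -0.4],
])

```text
time_s: 2.8
ee_pos: [0.599, -0.0391, 0.0658]
eef_rot: [3.141, 0.0, 1.572]
force: [0.2, -0.4, -0.8]
grip_width: 0.028
```

Run:
```python
from h import *
s=snap('side','side2')
go(.598,-.04,.062,90)
cv2.imwrite('pics/side2c.png',cv2.resize(s['pixels'][120:240,240:400,::-1],None,fx=4.5,fy=4.5,interpolation=2))
```

```text
turn [0.06 0.01 0.08] shift [-0.0009 -0.0011  0.0039] | at [ 0.5991 -0.0391  0.0659] [1.7994e+02 1.0000e-02 9.0080e+01] F [-0.26 -0.14  0.55] w 0.0279 t 2.85
```

View pics/side2c.png

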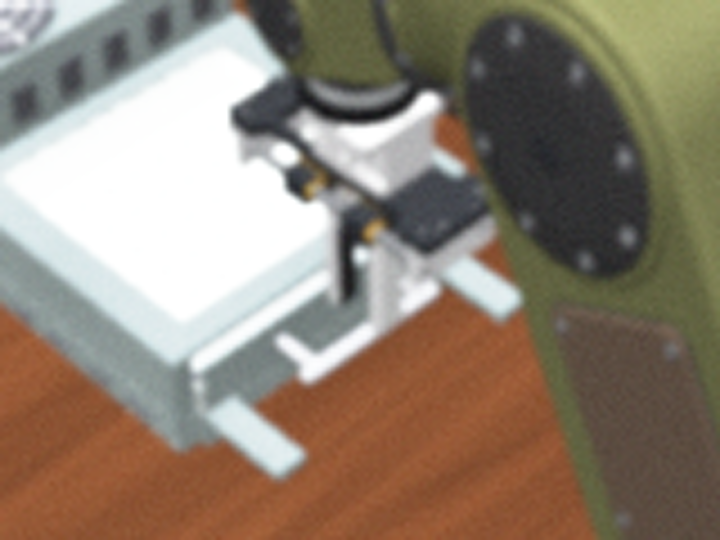

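Request:
send_rows([
  [0, 0, 0, 0, 0, 0.004, -0.4],
  [0, 0, 0, 0, 0, 0.004, -0.8],
  [0, 0, 0, 0, 0, 0.004, -1],
  [0, 0, 0, 0, 0, 0.004, -1],
  [0, 0, 0, 0, 0, 0.004, -1],
  [0, 0, 0, 0, 0, 0.004, -1],
], force=10)

```text
time_s: 3.45
ee_pos: [0.5988, -0.039, 0.0613]
eef_rot: [3.141, -0.0, 1.572]
force: [0.5, -0.1, 0.3]
grip_width: 0.0007
```

Run:
```python
from h import *
s=snap('side','side3')
go(.598,-.04,.062,90)
cv2.imwrite('pics/side3c.png',cv2.resize(s['pixels'][150:220,290:370,::-1],None,fx=8,fy=8,interpolation=2))
for p in [(.599,-.039,.042),(.599,.015,.062),(.599,-.095,.062)]: print(proj(s,p))
```

```text
turn [0.   0.   0.08] shift [-0.001  -0.0007 -0.0007] | at [ 0.5987 -0.039   0.0613] [180.     0.    90.08] F [ 0.25 -0.28  0.78] w 0.0004 t 3.5
[320.73200747 196.74620312]
[307.25456422 201.49159124]
[334.02571199 182.56808521]
```

View pics/side3c.png

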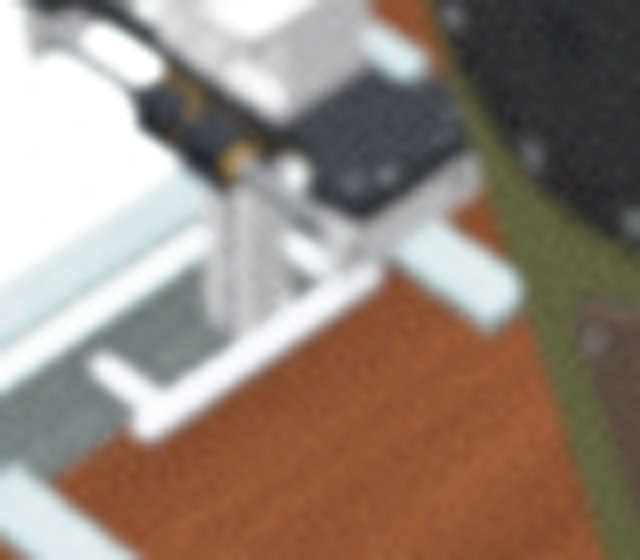

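Run:
```python
from h import *
for t in ['side0','side3','side2']:
    c=load(t+'.npz');W=cloud(c)
    m=(W[...,2]>.050)&(W[...,2]<.085)&(W[...,0]>.53)&(W[...,0]<.625)&(W[...,1]>-.12)&(W[...,1]<.06)
    P=W[m]
    print(t)
    for y0 in np.arange(-.1,.03,.0125):
        q=P[(P[:,1]>y0)&(P[:,1]<y0+.0125)]
        h=[(round(x,3),round(z,3)) for x,y,z in q[q[:,0].argsort()]]
        print(round(y0,3),h[:14])
```

```text
side0
-0.1 [(np.float64(0.587), np.float64(0.063)), (np.float64(0.588), np.float64(0.065)), (np.float64(0.589), np.float64(0.069)), (np.float64(0.589), np.float64(0.063)), (np.float64(0.59), np.float64(0.07)), (np.float64(0.59), np.float64(0.066)), (np.float64(0.591), np.float64(0.072)), (np.float64(0.595), np.float64(0.053)), (np.float64(0.597), np.float64(0.063)), (np.float64(0.602), np.float64(0.062)), (np.float64(0.605), np.float64(0.065)), (np.float64(0.621), np.float64(0.061))]
-0.088 [(np.float64(0.588), np.float64(0.065)), (np.float64(0.589), np.float64(0.066)), (np.float64(0.589), np.float64(0.061)), (np.float64(0.591), np.float64(0.067)), (np.float64(0.591), np.float64(0.062)), (np.float64(0.591), np.float64(0.067)), (np.float64(0.591), np.float64(0.064)), (np.float64(0.593), np.float64(0.066)), (np.float64(0.594), np.float64(0.063)), (np.float64(0.595), np.float64(0.067)), (np.float64(0.595), np.float64(0.065)), (np.float64(0.596), np.float64(0.068)), (np.float64(0.596), np.float64(0.066)), (np.float64(0.596), np.float64(0.068))]
-0.075 [(np.float64(0.588), np.float64(0.06
[... 13897 characters left out ...]
0.062)), (np.float64(0.594), np.float64(0.066)), (np.float64(0.594), np.float64(0.06)), (np.float64(0.594), np.float64(0.067)), (np.float64(0.595), np.float64(0.063)), (np.float64(0.596), np.float64(0.066))]
0.012 [(np.float64(0.589), np.float64(0.065)), (np.float64(0.59), np.float64(0.067)), (np.float64(0.591), np.float64(0.067)), (np.float64(0.591), np.float64(0.068)), (np.float64(0.593), np.float64(0.068)), (np.float64(0.593), np.float64(0.064)), (np.float64(0.594), np.float64(0.068)), (np.float64(0.594), np.float64(0.056)), (np.float64(0.595), np.float64(0.058)), (np.float64(0.597), np.float64(0.065)), (np.float64(0.599), np.float64(0.065)), (np.float64(0.6), np.float64(0.062))]
0.025 []
```

Run:
```python
from h import *
s=load('side2.npz')
for p in [(.579,-.039,.047),(.579,-.039,.067),(.619,-.039,.047),(.619,-.039,.067),(.593,-.039,.062),(.6,-.039,.062)]: print(p,((proj(s,p)-[240,120])*4.5).round())
c=load('side3.npz');
a=cv2.resize(c['pixels'][165:215,295:345,::-1],None,fx=12,fy=12,interpolation=0);cv2.imwrite('pics/z1.png',a)
a=cv2.resize(s['pixels'][165:215,295:345,::-1],None,fx=12,fy=12,interpolation=0);cv2.imwrite('pics/z2.png',a)
for p in [(.599,-.039,.042),(.5865,-.039,.042),(.5865,-.039,.067)]: print(p,((proj(s,p)-[295,165])*12).round())
```

```text
(0.579, -0.039, 0.047) [385. 356.]
(0.579, -0.039, 0.067) [384. 334.]
(0.619, -0.039, 0.047) [342. 325.]
(0.619, -0.039, 0.067) [341. 303.]
(0.593, -0.039, 0.062) [369. 329.]
(0.6, -0.039, 0.062) [362. 323.]
(0.599, -0.039, 0.042) [309. 381.]
(0.5865, -0.039, 0.042) [344. 407.]
(0.5865, -0.039, 0.067) [343. 336.]
```

View pics/z1.png

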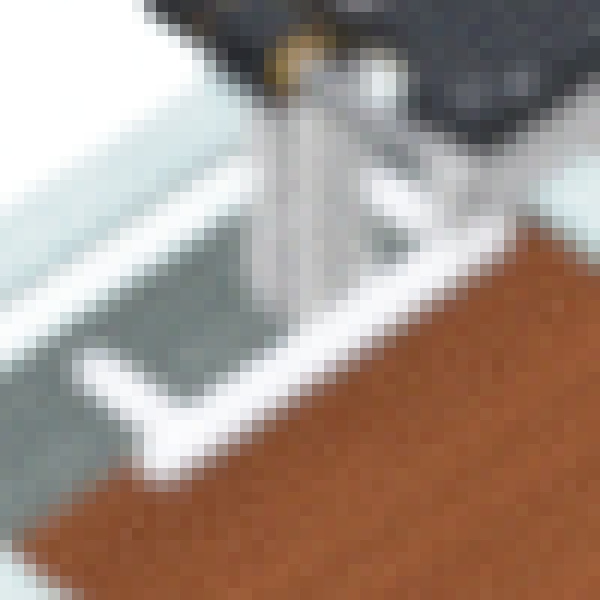

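View pics/z2.png

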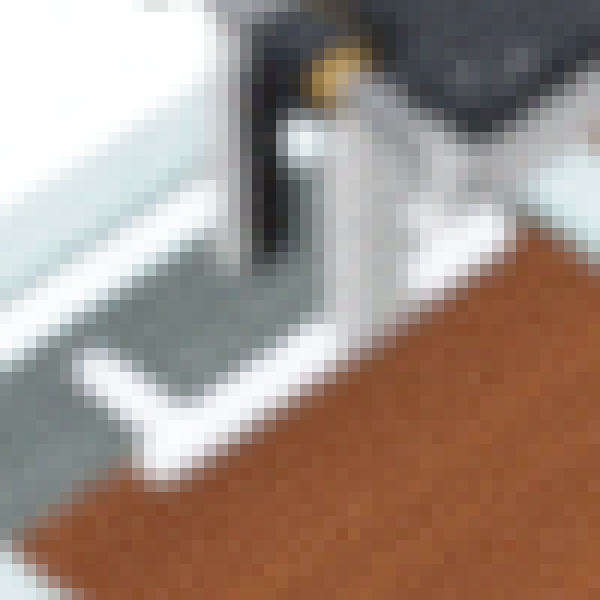

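Run:
```python
from h import *
from station import ctrl
print(ctrl.finger_overhang)
s=load('side2.npz');W=cloud(s)
for v in range(180,193): print(v,[tuple((W[v,u]*1000).round().astype(int)) for u in (316,317,323,325)])
s=load('side1.npz');W=cloud(s)
cv2.imwrite('pics/z3.png',cv2.resize(s['pixels'][80:180,280:380,::-1],None,fx=6,fy=6,interpolation=0))
for p in [(.5901-.02,-.0508,.2002-.019),(.5901+.02,-.0508,.2002-.019),(.5901,-.0508,.2002)]: print(proj(s,p),((proj(s,p)-[280,80])*6).round())
```

```text
0.019
180 [(np.int64(615), np.int64(-37), np.int64(102)), (np.int64(616), np.int64(-42), np.int64(98)), (np.int64(575), np.int64(-27), np.int64(136)), (np.int64(572), np.int64(-31), np.int64(136))]
181 [(np.int64(615), np.int64(-37), np.int64(98)), (np.int64(613), np.int64(-39), np.int64(98)), (np.int64(580), np.int64(-31), np.int64(126)), (np.int64(577), np.int64(-36), np.int64(124))]
182 [(np.int64(615), np.int64(-36), np.int64(94)), (np.int64(613), np.int64(-39), np.int64(94)), (np.int64(579), np.int64(-30), np.int64(123)), (np.int64(572), np.int64(-31), np.int64(128))]
183 [(np.int64(615), np.int64(-37), np.int64(90)), (np.int64(613), np.int64(-38), np.int64(91)), (np.int64(576), np.int64(-28), np.int64(123)), (np.int64(575), np.int64(-34), np.int64(120))]
184 [(np.int64(617), np.int64(-38), np.int64(83)), (np.int64(615), np.int64(-40), np.int64(83)), (np.int64(574), np.int64(-25), np.int64(122)), (np.int64(575), np.int64(-34), np.int64(115))]
185 [(np.int64(615), np.int64(-36), np.int64(82)), (np.int64(615), np.int64(-40), np.int64(79)), (np.int64(576), np.int64(-27), np.int64(1
[... 801 characters left out ...]
p.int64(98))]
190 [(np.int64(630), np.int64(-50), np.int64(41)), (np.int64(635), np.int64(-58), np.int64(31)), (np.int64(577), np.int64(-28), np.int64(94)), (np.int64(571), np.int64(-30), np.int64(97))]
191 [(np.int64(635), np.int64(-54), np.int64(30)), (np.int64(635), np.int64(-58), np.int64(26)), (np.int64(577), np.int64(-28), np.int64(90)), (np.int64(573), np.int64(-32), np.int64(90))]
192 [(np.int64(635), np.int64(-54), np.int64(25)), (np.int64(636), np.int64(-59), np.int64(21)), (np.int64(577), np.int64(-27), np.int64(87)), (np.int64(589), np.int64(-47), np.int64(64))]
[330.34774927 164.90678177] [302. 509.]
[320.22712721 158.0583928 ] [241. 468.]
[325.1913401  156.32080479] [271. 458.]
```

View pics/z3.png

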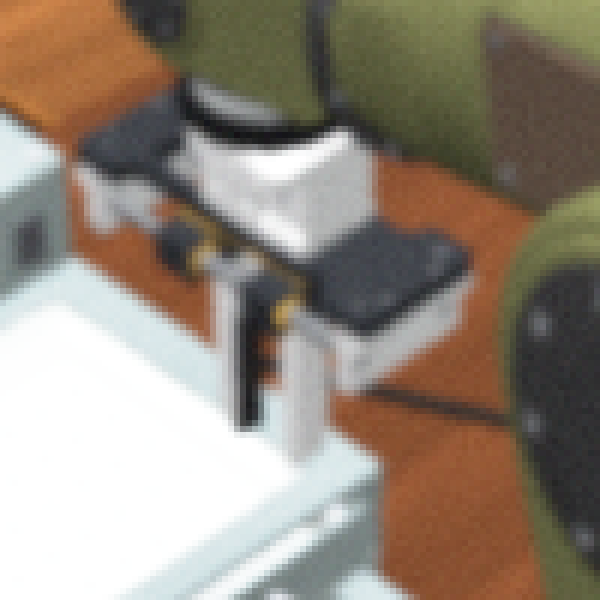

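Request:
send_rows([
  [0, 0, 0, -0.001, 0, 0, -0.4],
  [0, 0, 0, -0.001, 0, 0, -0.4],
  [0, 0, 0, -0.001, -0.004, 0, -0.4],
  [0, 0, 0, -0.001, -0.004, 0.005, -0.4],
  [0, 0, 0, -0.001, -0.004, 0.008, -0.4],
  [0, 0, 0, -0.001, -0.004, 0.012, -0.4],
  [0, 0, 0, -0.001, -0.004, 0.015, -0.4],
])

```text
time_s: 4.2
ee_pos: [0.5946, -0.04, 0.0457]
eef_rot: [-3.141, -0.0, 1.572]
force: [0.5, -0.5, -0.1]
grip_width: 0.0279
```

Run:
```python
from h import *
s=snap('side','side4')
go(.595,-.04,.062,90)
c=s
cv2.imwrite('pics/z4.png',cv2.resize(s['pixels'][165:215,295:345,::-1],None,fx=12,fy=12,interpolation=0))
```

```text
turn [-0.06 -0.01  0.08] shift [ 0.      0.0006 -0.0167] | at [ 0.5944 -0.04    0.0453] [-1.7994e+02 -1.0000e-02  9.0080e+01] F [ 0.53  0.02 -0.35] w 0.028 t 4.25
```

View pics/z4.png

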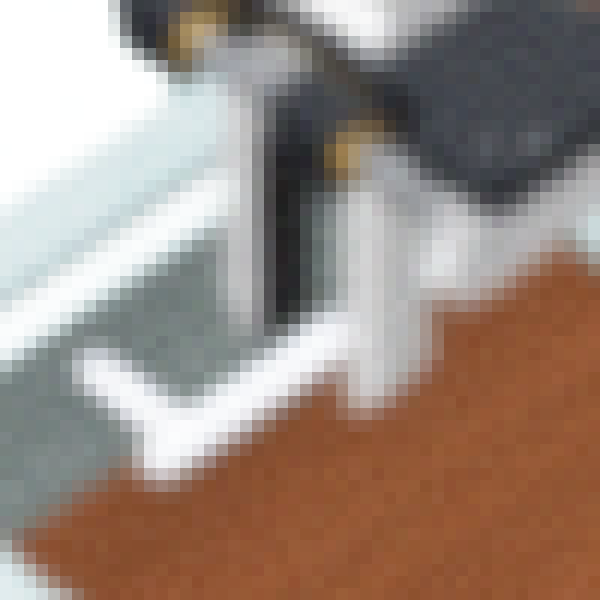

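Request:
send_rows([
  [0, 0, 0, 0, 0, 0.004, -0.4],
  [0, 0, 0, 0, 0, 0.007, -0.4],
  [0, 0, 0, 0, 0, 0.007, -0.8],
  [0, 0, 0, 0, 0, 0.007, -1],
  [0, 0, 0, 0, 0, 0.007, -1],
  [0, 0, 0, 0, 0, 0.007, -1],
  [0, 0, 0, 0, 0, 0.007, -1],
], force=10)

```text
time_s: 4.95
ee_pos: [0.5947, -0.0401, 0.0394]
eef_rot: [3.141, 0.0, 1.572]
force: [0.4, 0.3, 0.7]
grip_width: 0.0107
```

Request:
send_rows([
  [0, 0, 0, 0, -0.004, 0, -1],
  [0, 0, 0, 0, -0.012, 0, -1],
  [0, 0, 0, 0, -0.022, 0, -1],
  [0, 0, 0, 0, -0.032, 0, -1],
  [0, 0, 0, 0, -0.042, 0, -1],
  [0, 0, 0, 0, -0.052, 0, -1],
  [0, 0, 0, 0, -0.06, 0, -1],
  [0, 0, 0, 0, -0.06, 0, -1],
])

```text
time_s: 5.75
ee_pos: [0.5337, -0.0401, 0.0393]
eef_rot: [-3.141, -0.0, 1.572]
force: [-0.9, -0.4, -1.5]
grip_width: 0.0108
```

Run:
```python
from h import *
s=snap('side','side5')
go(.595-.145,-.04,.0394,90)
cv2.imwrite('pics/z5.png',cv2.resize(s['pixels'][90:290,220:400,::-1],None,fx=3,fy=3,interpolation=0))
```

```text
turn [-0.04 -0.    0.07] shift [ 0.0002 -0.0842 -0.    ] | at [ 0.5342 -0.0401  0.0393] [-179.96   -0.     90.07] F [-1.68  0.02  1.25] w 0.0107 t 5.8
```

View pics/z5.png

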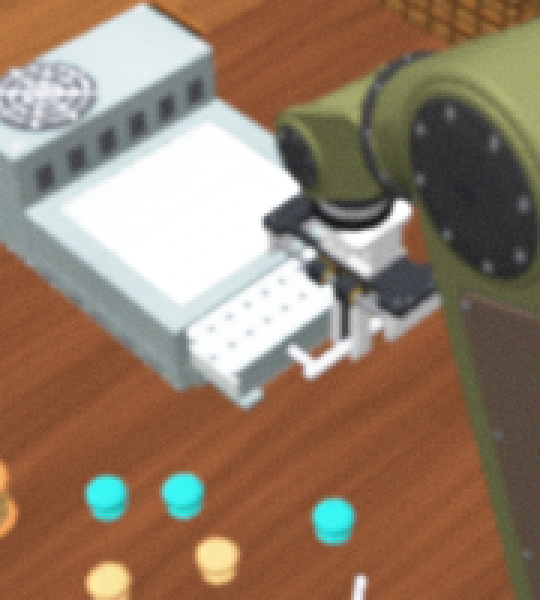

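Tray is sliding out cleanly. Continue to the stop.

Request:
send_rows([
  [0, 0, 0, 0, -0.01, 0, -1],
  [0, 0, 0, 0, -0.02, 0, -1],
  [0, 0, 0, 0, -0.032, 0, -1],
  [0, 0, 0, 0, -0.044, 0, -1],
  [0, 0, 0, 0, -0.056, 0, -1],
  [0, 0, 0, 0, -0.066, 0, -1],
  [0, 0, 0, 0, -0.074, 0, -1],
  [0, 0, 0, 0, -0.078, 0, -1],
])

```text
time_s: 6.6
ee_pos: [0.4562, -0.0402, 0.0394]
eef_rot: [3.141, -0.0, 1.572]
force: [2.2, 0.3, -3.9]
grip_width: 0.0104
```

Request:
send_rows([
  [0, 0, 0, 0, -0.002, 0, -1],
  [0, 0, 0, 0, -0.004, 0, -1],
  [0, 0, 0, 0, -0.006, 0, -1],
  [0, 0, 0, 0, -0.008, 0, -1],
  [0, 0, 0, 0, -0.009, 0, -1],
])

```text
time_s: 7.1
ee_pos: [0.451, -0.0405, 0.0403]
eef_rot: [3.133, 0.001, 1.572]
force: [19.5, 1.0, -6.9]
grip_width: 0.0207
```

Request:
send_rows([
  [0, 0, 0, 0, 0.004, 0, -0.4],
  [0, 0, 0, 0, 0.004, 0, -0.4],
  [0, 0, 0, 0, 0.004, 0, -0.4],
])

```text
time_s: 7.4
ee_pos: [0.4513, -0.0402, 0.039]
eef_rot: [-3.141, -0.0, 1.572]
force: [0.9, -1.2, -0.7]
grip_width: 0.028
```

Request:
send_rows([
  [0, 0, 0, 0, 0, -0.01, -0.4],
  [0, 0, 0, 0, 0, -0.03, -0.4],
  [0, 0, 0, 0, 0, -0.06, -0.4],
  [0, 0, 0, 0, 0, -0.1, 0.1],
  [0, 0, 0, 0, 0, -0.14, 0.1],
  [0, 0, 0, 0.045, 0, -0.15, 0.1],
  [0, 0, 0, 0.09, 0, -0.15, 0.1],
  [0, 0, 0, 0.12, 0, -0.15, 0.1],
])

```text
time_s: 8.2
ee_pos: [0.4511, 0.0817, 0.1905]
eef_rot: [3.14, -0.0, 1.573]
force: [-0.0, -0.9, -0.3]
grip_width: 0.0518
```

Run:
```python
from h import *
c=snap('top','top6');s=snap('side','side6')
go(.46,.2,.15,90)
cv2.imwrite('pics/z6.png',cv2.resize(s['pixels'][90:390,180:420,::-1],None,fx=2,fy=2,interpolation=0))
cv2.imwrite('pics/z6t.png',cv2.resize(c['pixels'][90:290,150:400,::-1],None,fx=3,fy=3,interpolation=0))
for n,c in (('top',c),('side',s)):
    for ce,a,b in blobs(c,'wood'):
        p=onz(c,*ce,0.02)
        if a<400 and .1<p[0]<.62: print(n,ce,a,p.round(3))
```

```text
turn [ 0.02 -0.02  0.27] shift [0.1176 0.0095 0.0401] | at [0.4511 0.0823 0.19  ] [ 1.7998e+02 -2.0000e-02  9.0270e+01] F [-0.5   0.01 -0.18] w 0.0515 t 8.3
top [539.1 190.9] 332 [ 0.458 -0.728  0.02 ]
top [  2.1 223.9] 384 [0.617 0.914 0.02 ]
top [172.3 221.9] 99 [0.541 0.399 0.02 ]
top [210.6 225.8] 104 [0.511 0.285 0.02 ]
top [551.3 240.6] 33 [ 0.303 -0.723  0.02 ]
top [179.  248.5] 107 [0.457 0.387 0.02 ]
top [553.5 249. ] 46 [ 0.278 -0.723  0.02 ]
top [410.4 260. ] 176 [ 0.314 -0.293  0.02 ]
top [541.4 265.1] 193 [ 0.237 -0.675  0.02 ]
top [545.5 250. ] 46 [ 0.279 -0.699  0.02 ]
top [558.8 268.1] 126 [ 0.221 -0.723  0.02 ]
top [550.9 269.2] 130 [ 0.221 -0.699  0.02 ]
top [ 14.8 278.8] 96 [0.445 0.878 0.02 ]
top [233.1 305.9] 181 [0.265 0.246 0.02 ]
side [292. 276.] 204 [0.46  0.203 0.02 ]
side [255.8 284.6] 213 [0.507 0.288 0.02 ]
side [213.7 304.3] 225 [0.536 0.402 0.02 ]
side [333.  332.4] 378 [0.267 0.243 0.02 ]
side [237.8 321.9] 228 [0.453 0.389 0.02 ]
side [ 82.2 396. ] 93 [0.55 0.75 0.02]
```

View pics/z6.png

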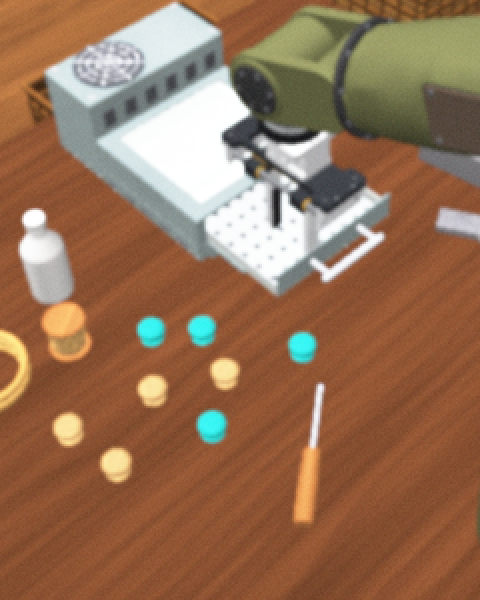

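View pics/z6t.png

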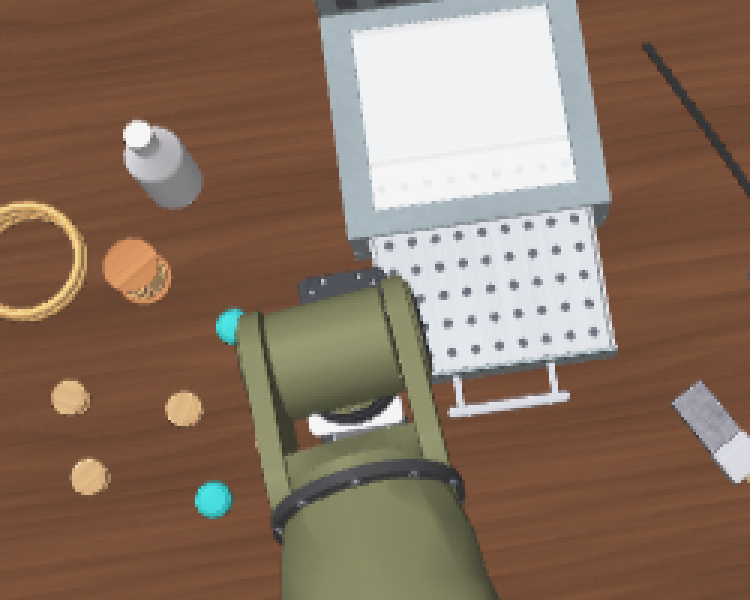

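Run:
```python
from h import *
s=load('side4.npz')
for z in (.03,.04,.05,.06): print(z,proj(s,(.574,-.04,z)))
s=load('side6.npz')
for z in (.17,.18,.19,.2,.21): print(z,((proj(s,(.451-.03,.082,z))-[180,90])*2).round(),((proj(s,(.451+.03,.082,z))-[180,90])*2).round())
go(.462,.201,.15,90)
```

```text
0.03 [326.91797456 203.67230004]
0.04 [326.89628351 201.35809332]
0.05 [326.87438176 199.02140753]
0.06 [326.85226623 196.66191355]
0.17 [310. 264.] [277. 239.]
0.18 [310. 259.] [276. 234.]
0.19 [310. 254.] [276. 229.]
0.2 [310. 248.] [276. 223.]
0.21 [310. 243.] [276. 218.]
turn [ 0.02 -0.02  0.27] shift [0.1186 0.0115 0.0401] | at [0.4511 0.0823 0.19  ] [ 1.7998e+02 -2.0000e-02  9.0270e+01] F [-0.5   0.01 -0.18] w 0.0515 t 8.3
```

Request:
send_rows([
  [0, 0, -8, 0.02, 0.01, 0, 0.1],
  [0, 0, -16, 0.04, 0.01, 0, 0.1],
  [0, 0, -24, 0.06, 0.011, 0, 0.1],
  [0, 0, -32, 0.08, 0.011, 0, 0.1],
  [0, 0, -40, 0.1, 0.011, 0, 0.1],
  [0, 0, -48, 0.119, 0.011, 0, 0.1],
  [0, 0, -56, 0.119, 0.011, 0, 0.1],
  [0, 0, -64, 0.119, 0.011, 0, 0.1],
])

```text
time_s: 9.1
ee_pos: [0.4622, 0.1985, 0.1896]
eef_rot: [-3.141, -0.0, 2.695]
force: [0.6, -0.6, 0.2]
grip_width: 0.052
```

Request:
send_rows([
  [0, 0, -8, 0, 0, 0.02, 0.1],
  [0, 0, -16, 0, 0, 0.04, 0.1],
  [0, 0, -24, 0, 0, 0.06, 0.1],
  [0, 0, -25.8, 0, 0, 0.08, 0.1],
  [0, 0, -25.8, 0, 0, 0.1, 0.1],
  [0, 0, -25.8, 0, 0, 0.12, 0.1],
  [0, 0, -25.8, 0, 0, 0.12, 0.1],
  [0, 0, -25.8, 0, 0, 0.12, 0.1],
])

```text
time_s: 9.9
ee_pos: [0.4626, 0.1984, 0.07]
eef_rot: [-3.142, 0.0, 3.139]
force: [0.7, -0.1, 0.1]
grip_width: 0.052
```

Run:
```python
from h import *
s=snap('side','side7')
go(.462,.201,.0,180)
cv2.imwrite('pics/z7.png',cv2.resize(s['pixels'][190:310,210:370,::-1],None,fx=5,fy=5,interpolation=0))
```

```text
turn [ 0.02  0.06 -0.14] shift [0.001  0.0024 0.0704] | at [0.4629 0.1986 0.0704] [1.7998e+02 6.0000e-02 1.7986e+02] F [-0.64 -0.19  0.84] w 0.0519 t 9.95
```

View pics/z7.png

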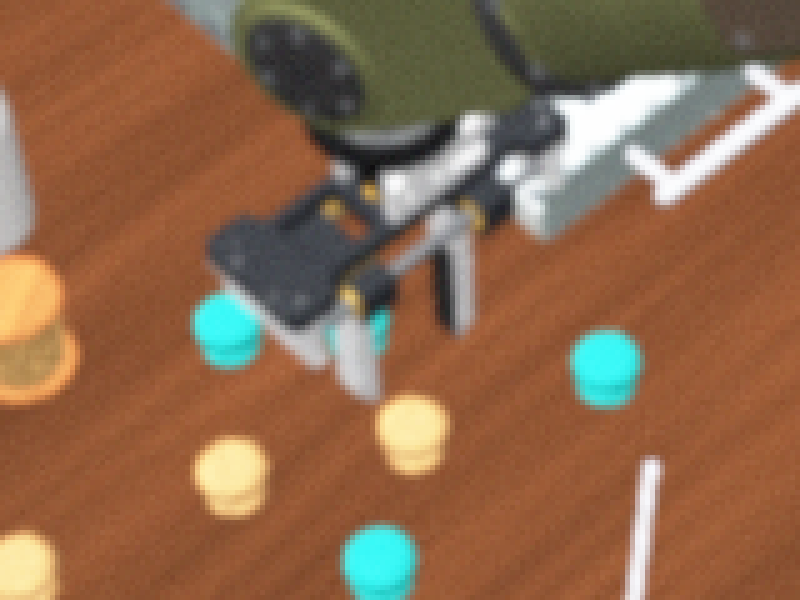

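Run:
```python
from h import *
s=load('side7.npz')
for z in (.05,.06,.07,.08): print(z,[((proj(s,(.4629,.1986+d,z))-[210,190])*5).round() for d in (.032,-.032)])
print(onz(s,*(np.array([367,393])/5+[210,190]),.07),onz(s,*(np.array([458,328])/5+[210,190]),.07))
```

```text
0.05 [array([363., 425.]), array([454., 354.])]
0.06 [array([362., 413.]), array([453., 342.])]
0.07 [array([360., 402.]), array([453., 331.])]
0.08 [array([359., 390.]), array([452., 319.])]
[0.46457744 0.2245682  0.07      ] [0.46219258 0.16338889 0.07      ]
```

Request:
send_rows([
  [0, 0, 0, 0.001, 0.004, 0.015, 0.1],
  [0, 0, 0, 0.001, 0.004, 0.03, 0.1],
  [0, 0, 0, 0.001, 0.004, 0.045, 0.1],
  [0, 0, 0, 0.001, 0.004, 0.055, 0.1],
  [0, 0, 0, 0.001, 0.004, 0.06, 0.1],
  [0, 0, 0, 0.001, 0.004, 0.065, 0.1],
  [0, 0, 0, 0.001, 0.004, 0.067, 0.1],
  [0, 0, 0, 0.001, 0.004, 0.067, 0.1],
])

```text
time_s: 10.75
ee_pos: [0.4615, 0.2028, 0.0024]
eef_rot: [3.142, 0.0, 3.14]
force: [0.2, 0.7, 0.2]
grip_width: 0.0512
```

Request:
send_rows([
  [0, 0, 0, 0, 0, 0, -0.1],
  [0, 0, 0, 0, 0, 0, -0.3],
  [0, 0, 0, 0, 0, 0, -0.6],
  [0, 0, 0, 0, 0, 0, -1],
  [0, 0, 0, 0, 0, 0, -1],
  [0, 0, 0, 0, 0, 0, -1],
], force=15)

```text
time_s: 11.35
ee_pos: [0.4616, 0.2028, 0.0025]
eef_rot: [3.141, 0.001, 3.14]
force: [-0.9, -1.1, 5.5]
grip_width: 0.0376
```

Request:
send_rows([
  [0, 0, 0, 0, 0, -0.03, -1],
  [0, 0, 0, 0, 0, -0.07, -1],
  [0, 0, 0, 0, 0, -0.11, -1],
  [0, 0, 0, -0.02, -0.03, -0.13, -1],
  [0, 0, 0, -0.045, -0.065, -0.13, -1],
  [0, 0, 0, -0.07, -0.1, -0.13, -1],
  [0, 0, 0, -0.095, -0.135, -0.13, -1],
  [0, 0, 0, -0.12, -0.17, -0.13, -1],
])

```text
time_s: 12.15
ee_pos: [0.5817, 0.031, 0.132]
eef_rot: [3.141, -0.0, 3.139]
force: [0.8, 0.7, -0.7]
grip_width: 0.0379
```

Run:
```python
from h import *
go(.587,.025,.047,180)
```

```text
turn [ 0.01 -0.02 -0.12] shift [-0.0054 -0.006   0.085 ] | at [0.5817 0.031  0.132 ] [ 1.7999e+02 -2.0000e-02  1.7988e+02] F [ 0.82  0.73 -0.7 ] w 0.0379 t 12.15
```

Request:
send_rows([
  [0, 0, 0, -0.004, -0.006, 0, -1],
  [0, 0, 0, -0.004, -0.006, 0.03, -1],
  [0, 0, 0, -0.004, -0.006, 0.055, -1],
  [0, 0, 0, -0.004, -0.006, 0.07, -1],
  [0, 0, 0, -0.004, -0.006, 0.077, -1],
  [0, 0, 0, -0.004, -0.006, 0.082, -1],
  [0, 0, 0, -0.004, -0.006, 0.084, -1],
  [0, 0, 0, -0.004, -0.006, 0.084, -1],
])

```text
time_s: 12.95
ee_pos: [0.5853, 0.0266, 0.0488]
eef_rot: [3.142, 0.001, 3.14]
force: [0.6, 0.2, 0.2]
grip_width: 0.0373
```

Run:
```python
from h import *
s=snap('side','side8')
go(.587,.025,.047,180)
cv2.imwrite('pics/z8.png',cv2.resize(s['pixels'][130:250,240:400,::-1],None,fx=5,fy=5,interpolation=0))
```

```text
turn [ 0.    0.06 -0.12] shift [-0.0016 -0.0016  0.002 ] | at [0.5854 0.0266 0.049 ] [1.8000e+02 6.0000e-02 1.7988e+02] F [-0.33  0.49  0.49] w 0.0374 t 13.0
```

View pics/z8.png

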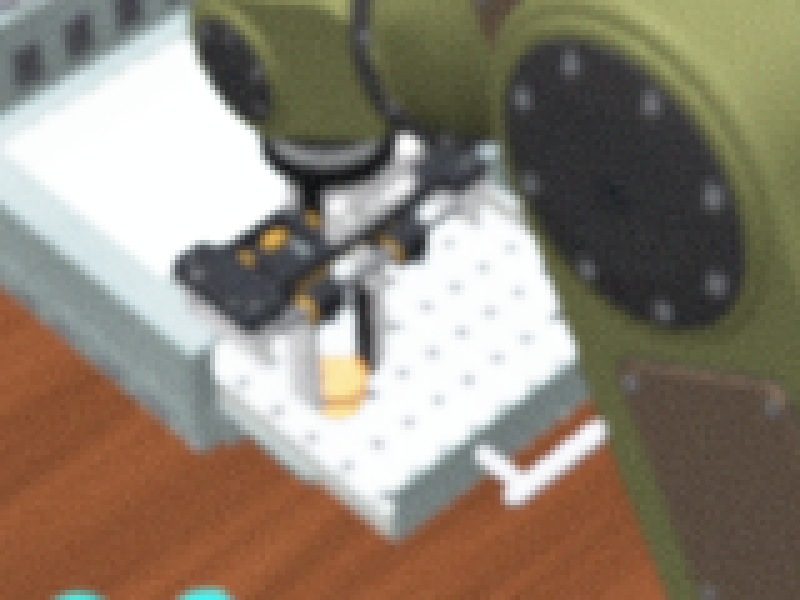

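Request:
send_rows([
  [0, 0, 0, 0, 0, 0.002, -1],
  [0, 0, 0, 0, 0, 0.002, -0.1],
  [0, 0, 0, 0, 0, 0.002, 0.05],
  [0, 0, 0, 0, 0, 0.002, 0.1],
  [0, 0, 0, 0, 0, -0.02, 0.1],
  [0, 0, 0, 0, 0, -0.06, 0.1],
  [0, 0, 0, 0, 0, -0.09, 0.1],
  [0, 0, 0, 0, 0.02, -0.1, 0.1],
])

```text
time_s: 13.8
ee_pos: [0.5863, 0.0453, 0.1519]
eef_rot: [-3.141, 0.005, 3.137]
force: [-0.6, -0.2, -0.7]
grip_width: 0.0515
```

Run:
```python
from h import *
go(.510,.287,.1,180)
```

```text
turn [-0.01  0.28 -0.23] shift [0.0775 0.2414 0.0515] | at [0.5863 0.0453 0.1519] [-179.99    0.28  179.77] F [-0.59 -0.17 -0.66] w 0.0515 t 13.8
```

Request:
send_rows([
  [0, 0, 0, 0.013, 0.04, 0, 0.1],
  [0, 0, 0, 0.026, 0.08, 0, 0.1],
  [0, 0, 0, 0.039, 0.12, 0, 0.1],
  [0, 0, 0, 0.052, 0.16, 0, 0.1],
  [0, 0, 0, 0.065, 0.2, 0.02, 0.1],
  [0, 0, 0, 0.077, 0.24, 0.04, 0.1],
  [0, 0, 0, 0.077, 0.24, 0.06, 0.1],
  [0, 0, 0, 0.077, 0.24, 0.08, 0.1],
])

```text
time_s: 14.6
ee_pos: [0.5079, 0.2879, 0.0675]
eef_rot: [3.142, 0.0, -3.141]
force: [1.0, -0.1, 0.9]
grip_width: 0.0518
```

Run:
```python
from h import *
c=snap('top','top9'); s=snap('side','side9')
go(.510,.287,.003,180)
for n,c in (('top',c),('side',s)):
    for ce,a,b in blobs(c,'wood'):
        p=onz(c,*ce,0.02)
        if a<300 and .3<p[0]<.7 and p[1]>-.2: print(n,ce,a,p.round(3))
cv2.imwrite('pics/z9.png',cv2.resize(s['pixels'][150:350,180:400,::-1],None,fx=3,fy=3,interpolation=0))
```

```text
turn [-0.11 -0.22 -0.09] shift [-0.003   0.0008  0.0629] | at [0.5072 0.2863 0.0659] [-179.89   -0.22  179.91] F [ 0.16 -0.37 -0.2 ] w 0.0514 t 14.7
top [193.8 177. ] 212 [0.671 0.32  0.02 ]
top [289.9 184.9] 105 [0.599 0.028 0.02 ]
top [149.1 191.3] 82 [0.648 0.462 0.02 ]
top [ 14.8 278.8] 96 [0.445 0.878 0.02 ]
side [255.8 284.6] 217 [0.507 0.288 0.02 ]
side [213.8 304.2] 237 [0.536 0.401 0.02 ]
side [237.7 321.7] 234 [0.453 0.389 0.02 ]
side [ 82.1 396.1] 88 [0.55 0.75 0.02]
```

View pics/z9.png

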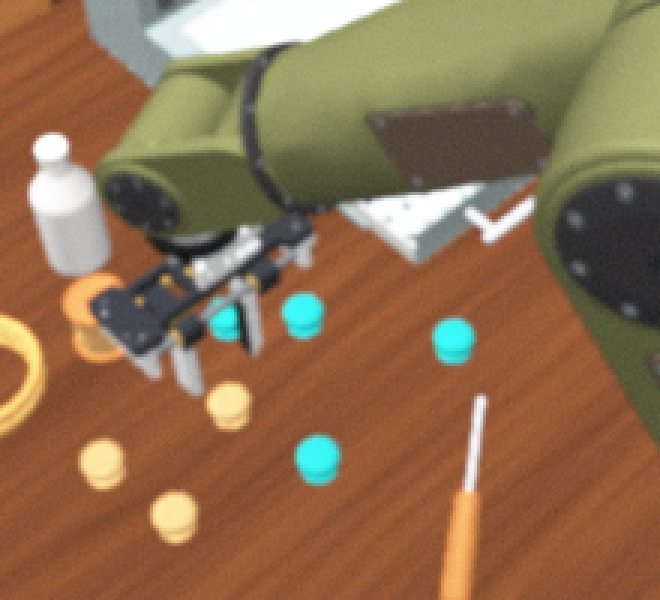

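Request:
send_rows([
  [0, 0, 0, -0.002, 0, 0.015, 0.1],
  [0, 0, 0, -0.002, 0, 0.03, 0.1],
  [0, 0, 0, -0.002, 0, 0.045, 0.1],
  [0, 0, 0, -0.002, 0, 0.053, 0.1],
  [0, 0, 0, -0.002, 0, 0.059, 0.1],
  [0, 0, 0, -0.002, 0, 0.063, 0.1],
  [0, 0, 0, -0.002, 0, 0.063, 0.1],
  [0, 0, 0, -0.002, 0, 0.063, -0.1],
])

```text
time_s: 15.5
ee_pos: [0.5108, 0.2868, 0.0056]
eef_rot: [3.141, 0.001, 3.14]
force: [0.0, -0.7, 0.3]
grip_width: 0.0466
```

Request:
send_rows([
  [0, 0, 0, 0, 0, 0, -0.3],
  [0, 0, 0, 0, 0, 0, -0.6],
  [0, 0, 0, 0, 0, 0, -1],
  [0, 0, 0, 0, 0, 0, -1],
  [0, 0, 0, 0, 0, 0, -1],
], force=15)

```text
time_s: 16.0
ee_pos: [0.5108, 0.2868, 0.0057]
eef_rot: [3.141, 0.001, 3.14]
force: [-0.4, -0.5, 5.6]
grip_width: 0.0375
```

Request:
send_rows([
  [0, 0, 0, 0, 0, -0.03, -1],
  [0, 0, 0, 0, 0, -0.075, -1],
  [0, 0, 0, 0, -0.01, -0.12, -1],
  [0, 0, 0, -0.01, -0.055, -0.125, -1],
  [0, 0, 0, -0.02, -0.1, -0.125, -1],
  [0, 0, 0, -0.03, -0.145, -0.125, -1],
  [0, 0, 0, -0.04, -0.19, -0.125, -1],
  [0, 0, 0, -0.05, -0.235, -0.125, -1],
])

```text
time_s: 16.8
ee_pos: [0.56, 0.0497, 0.1301]
eef_rot: [3.142, -0.0, 3.14]
force: [-0.1, -0.6, -1.2]
grip_width: 0.037
```

Run:
```python
from h import *
go(.587,-.04,.05,180)
```

```text
turn [ 0.   -0.02 -0.11] shift [-0.0272 -0.0897  0.0801] | at [0.56   0.0497 0.1301] [ 1.8000e+02 -2.0000e-02  1.7989e+02] F [-0.08 -0.61 -1.21] w 0.037 t 16.8
```

Request:
send_rows([
  [0, 0, 0, -0.015, -0.045, 0, -1],
  [0, 0, 0, -0.027, -0.09, 0, -1],
  [0, 0, 0, -0.027, -0.09, 0.025, -1],
  [0, 0, 0, -0.027, -0.09, 0.05, -1],
  [0, 0, 0, -0.027, -0.09, 0.065, -1],
  [0, 0, 0, -0.027, -0.09, 0.075, -1],
  [0, 0, 0, -0.027, -0.09, 0.08, -1],
  [0, 0, 0, -0.027, -0.09, 0.08, -1],
])

```text
time_s: 17.6
ee_pos: [0.5869, -0.0382, 0.0502]
eef_rot: [3.142, -0.0, 3.14]
force: [0.5, 0.4, 0.3]
grip_width: 0.0374
```

Request:
send_rows([
  [0, 0, 0, 0, 0, 0, -1],
  [0, 0, 0, 0, 0, 0, -0.1],
  [0, 0, 0, 0, 0, 0, 0.05],
  [0, 0, 0, 0, 0, 0, 0.1],
  [0, 0, 0, 0, 0, -0.02, 0.1],
  [0, 0, 0, 0, 0, -0.06, 0.1],
  [0, 0, 0, 0, 0, -0.09, 0.1],
  [0, 0, 0, 0, 0.04, -0.1, 0.1],
])

```text
time_s: 18.4
ee_pos: [0.5883, -0.001, 0.1539]
eef_rot: [-3.141, 0.005, 3.135]
force: [1.2, 0.2, 0.1]
grip_width: 0.0518
```

Run:
```python
from h import *
go(.5385,.400,.1,180)
```

```text
turn [-0.05  0.29 -0.35] shift [0.0525 0.4008 0.0533] | at [ 0.5883 -0.001   0.1539] [-179.95    0.29  179.65] F [1.17 0.19 0.1 ] w 0.0518 t 18.4
```

Request:
send_rows([
  [0, 0, 0, 0.006, 0.045, 0, 0.1],
  [0, 0, 0, 0.012, 0.09, 0, 0.1],
  [0, 0, 0, 0.018, 0.135, 0, 0.1],
  [0, 0, 0, 0.024, 0.18, 0, 0.1],
  [0, 0, 0, 0.03, 0.225, 0, 0.1],
  [0, 0, 0, 0.036, 0.27, 0, 0.1],
  [0, 0, 0, 0.042, 0.315, 0, 0.1],
  [0, 0, 0, 0.047, 0.36, 0, 0.1],
])

```text
time_s: 19.2
ee_pos: [0.5402, 0.3635, 0.1506]
eef_rot: [3.141, 0.0, 3.14]
force: [0.9, 0.7, -0.5]
grip_width: 0.052
```

Run:
```python
from h import *
c=snap('top','top10'); s=snap('side','side10')
go(.5385,.400,.07,180)
for n,c in (('top',c),('side',s)):
    for ce,a,b in blobs(c,'wood'):
        p=onz(c,*ce,0.02)
        if a<300 and .3<p[0]<.7 and p[1]>-.2: print(n,ce,a,p.round(3))
```

```text
turn [ 0.04 -0.01  0.14] shift [0.0005 0.0338 0.0799] | at [0.5391 0.3662 0.1499] [ 1.7996e+02 -1.0000e-02 -1.7986e+02] F [-0.18 -1.17  0.45] w 0.0515 t 19.3
top [193. 178.] 250 [0.669 0.323 0.02 ]
top [311.4 181.9] 105 [ 0.598 -0.039  0.02 ]
top [289.9 184.9] 105 [0.599 0.028 0.02 ]
top [ 14.8 278.8] 96 [0.445 0.878 0.02 ]
side [213.8 304.2] 239 [0.536 0.401 0.02 ]
side [237.8 321.8] 240 [0.453 0.389 0.02 ]
side [ 81.8 396.2] 77 [0.55  0.751 0.02 ]
```

Request:
send_rows([
  [0, 0, 0, 0, 0.034, 0.02, 0.1],
  [0, 0, 0, 0, 0.034, 0.05, 0.1],
  [0, 0, 0, 0, 0.034, 0.08, 0.1],
  [0, 0, 0, 0, 0.034, 0.105, 0.1],
  [0, 0, 0, 0, 0.034, 0.125, 0.1],
  [0, 0, 0, 0, 0.034, 0.14, 0.1],
  [0, 0, 0, 0, 0.034, 0.146, 0.1],
  [0, 0, 0, 0, 0.034, 0.146, 0.1],
])

```text
time_s: 20.1
ee_pos: [0.5408, 0.3953, 0.004]
eef_rot: [-3.141, -0.0, 3.139]
force: [-0.4, -0.9, 0.2]
grip_width: 0.0518
```

Request:
send_rows([
  [0, 0, 0, 0, 0, 0, -0.1],
  [0, 0, 0, 0, 0, 0, -0.3],
  [0, 0, 0, 0, 0, 0, -0.6],
  [0, 0, 0, 0, 0, 0, -1],
  [0, 0, 0, 0, 0, 0, -1],
  [0, 0, 0, 0, 0, 0, -1],
], force=15)

```text
time_s: 20.7
ee_pos: [0.5413, 0.3959, 0.0054]
eef_rot: [3.141, 0.001, 3.14]
force: [-0.5, -1.1, 6.1]
grip_width: 0.0373
```

Next slot (.587, −.105): Δx +.046, Δy −.50.

Request:
send_rows([
  [0, 0, 0, 0, 0, -0.03, -1],
  [0, 0, 0, 0, 0, -0.075, -1],
  [0, 0, 0, 0, -0.01, -0.12, -1],
  [0, 0, 0, -0.006, -0.055, -0.125, -1],
  [0, 0, 0, -0.01, -0.1, -0.125, -1],
  [0, 0, 0, -0.014, -0.145, -0.125, -1],
  [0, 0, 0, -0.018, -0.19, -0.125, -1],
  [0, 0, 0, -0.022, -0.235, -0.125, -1],
])

```text
time_s: 21.5
ee_pos: [0.5621, 0.1588, 0.1295]
eef_rot: [3.142, 0.0, 3.14]
force: [1.2, -0.2, -0.4]
grip_width: 0.0373
```

Run:
```python
from h import *
go(.587,-.104,.05,180)
```

```text
turn [ 0.    0.01 -0.11] shift [-0.0254 -0.2628  0.0795] | at [0.5621 0.1588 0.1295] [1.8000e+02 1.0000e-02 1.7989e+02] F [ 1.21 -0.19 -0.36] w 0.0373 t 21.5
```

Request:
send_rows([
  [0, 0, 0, -0.005, -0.045, 0, -1],
  [0, 0, 0, -0.01, -0.09, 0, -1],
  [0, 0, 0, -0.015, -0.135, 0, -1],
  [0, 0, 0, -0.02, -0.18, 0, -1],
  [0, 0, 0, -0.024, -0.225, 0, -1],
  [0, 0, 0, -0.024, -0.26, 0, -1],
  [0, 0, 0, -0.024, -0.26, 0.01, -1],
  [0, 0, 0, -0.024, -0.26, 0.03, -1],
])

```text
time_s: 22.3
ee_pos: [0.5863, -0.1002, 0.0999]
eef_rot: [-3.141, 0.002, 3.138]
force: [0.0, 0.5, -0.5]
grip_width: 0.0376
```

Run:
```python
from h import *
go(.587,-.104,.05,180)
```

```text
turn [-0.03  0.14 -0.22] shift [-0.0006 -0.0037  0.0499] | at [ 0.5863 -0.1002  0.0999] [-1.7997e+02  1.4000e-01  1.7978e+02] F [ 0.    0.47 -0.52] w 0.0376 t 22.3
```

Request:
send_rows([
  [0, 0, 0, 0, -0.004, 0.02, -1],
  [0, 0, 0, 0, -0.004, 0.035, -1],
  [0, 0, 0, 0, -0.004, 0.045, -1],
  [0, 0, 0, 0, -0.004, 0.05, -1],
  [0, 0, 0, 0, -0.004, 0.05, -1],
  [0, 0, 0, 0, -0.004, 0.05, -0.1],
  [0, 0, 0, 0, -0.004, 0.05, 0.05],
  [0, 0, 0, 0, -0.004, 0.05, 0.1],
])

```text
time_s: 23.1
ee_pos: [0.586, -0.1035, 0.0498]
eef_rot: [-3.141, 0.001, 3.14]
force: [-0.3, 0.2, -0.1]
grip_width: 0.0508
```

Request:
send_rows([
  [0, 0, 0, 0, 0, -0.02, 0.1],
  [0, 0, 0, 0, 0, -0.06, 0.1],
  [0, 0, 0, 0, 0, -0.09, 0.1],
  [0, 0, 0, 0, 0.04, -0.1, 0.1],
  [0, 0, 0, 0.01, 0.085, -0.1, 0.1],
  [0, 0, 0, 0.02, 0.13, -0.1, 0.1],
  [0, 0, 0, 0.03, 0.175, -0.1, 0.1],
  [0, 0, 0, 0.04, 0.22, -0.1, 0.1],
])

```text
time_s: 23.9
ee_pos: [0.5456, 0.1183, 0.1497]
eef_rot: [3.141, 0.001, 3.139]
force: [1.4, 0.9, -0.2]
grip_width: 0.0517
```

Run:
```python
from h import *
c=snap('top','top11'); s=snap('side','side11')
go(.4555,.387,.15,180)
for n,c in (('top',c),('side',s)):
    for ce,a,b in blobs(c,'wood'):
        p=onz(c,*ce,0.02)
        if a<300 and .3<p[0]<.7 and p[1]>-.2: print(n,ce,a,p.round(3))
cv2.imwrite('pics/z11.png',cv2.resize(s['pixels'][150:350,180:400,::-1],None,fx=3,fy=3,interpolation=0))
```

```text
turn [0.04 0.03 0.14] shift [ 8.890e-02  2.663e-01 -1.000e-04] | at [0.5451 0.1209 0.1497] [ 1.7996e+02  3.0000e-02 -1.7986e+02] F [ 0.05 -0.96 -0.28] w 0.0516 t 24.0
top [193. 178.] 250 [0.669 0.323 0.02 ]
top [332.7 179. ] 104 [ 0.596 -0.106  0.02 ]
top [311.4 181.9] 105 [ 0.598 -0.039  0.02 ]
top [290.9 184.7] 83 [0.599 0.025 0.02 ]
top [153.1 191.6] 112 [0.645 0.449 0.02 ]
top [179.  248.5] 107 [0.457 0.387 0.02 ]
top [ 14.8 278.8] 96 [0.445 0.878 0.02 ]
side [339.3 185.6] 93 [ 0.608 -0.127  0.02 ]
side [324.1 194. ] 96 [ 0.615 -0.069  0.02 ]
side [307.  207.7] 102 [0.611 0.007 0.02 ]
side [237.7 321.9] 232 [0.453 0.389 0.02 ]
side [ 82.2 396.2] 84 [0.55 0.75 0.02]
```

View pics/z11.png

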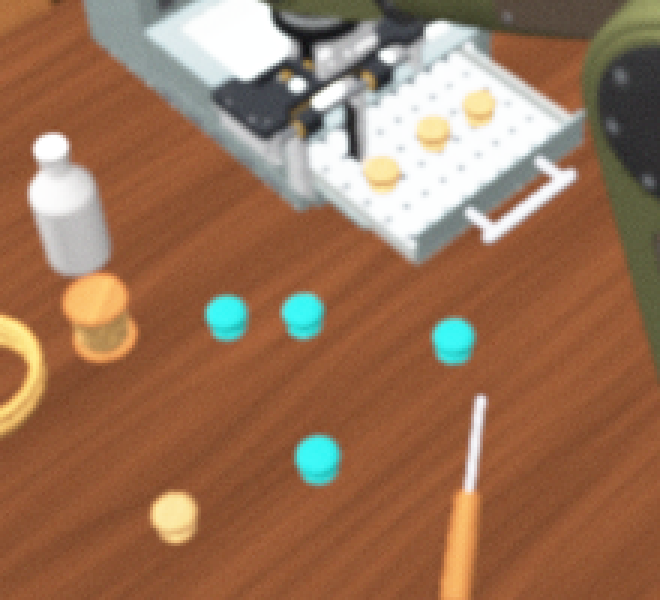

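Three knobs are on the tray. The last one is at top (179,248), unmoved at (0.455, 0.388).

Request:
send_rows([
  [0, 0, 0, 0.015, 0.045, 0, 0.1],
  [0, 0, 0, 0.03, 0.09, 0, 0.1],
  [0, 0, 0, 0.045, 0.135, 0, 0.1],
  [0, 0, 0, 0.06, 0.18, 0, 0.1],
  [0, 0, 0, 0.075, 0.225, 0.02, 0.1],
  [0, 0, 0, 0.089, 0.267, 0.04, 0.1],
  [0, 0, 0, 0.089, 0.267, 0.06, 0.1],
  [0, 0, 0, 0.089, 0.267, 0.08, 0.1],
])

```text
time_s: 24.8
ee_pos: [0.4574, 0.3845, 0.0685]
eef_rot: [3.142, 0.0, 3.141]
force: [-0.4, -0.8, -0.8]
grip_width: 0.0516
```

Run:
```python
from h import *
s=snap('side','side12')
go(.4555,.3875,.004,180)
for n,c in (('side',s),):
    for ce,a,b in blobs(c,'wood'):
        p=onz(c,*ce,0.02)
        if a<300 and .3<p[0]<.7 and p[1]>-.2: print(n,ce,a,p.round(3))
```

```text
turn [-0.15 -0.2  -0.07] shift [0.0008 0.0046 0.0611] | at [0.4565 0.383  0.0651] [-179.85   -0.2   179.93] F [-1.73 -0.12 -3.74] w 0.0515 t 24.85
side [237.7 321.9] 229 [0.453 0.389 0.02 ]
side [ 82.1 396. ] 90 [0.55 0.75 0.02]
```

Request:
send_rows([
  [0, 0, 0, 0.001, 0.003, 0.015, 0.1],
  [0, 0, 0, 0.001, 0.003, 0.03, 0.1],
  [0, 0, 0, 0.001, 0.003, 0.045, 0.1],
  [0, 0, 0, 0.001, 0.003, 0.055, 0.1],
  [0, 0, 0, 0.001, 0.003, 0.061, 0.1],
  [0, 0, 0, 0.001, 0.003, 0.063, 0.1],
  [0, 0, 0, 0.001, 0.003, 0.063, 0.1],
  [0, 0, 0, 0.001, 0.003, 0.063, -0.1],
])

```text
time_s: 25.65
ee_pos: [0.457, 0.387, 0.0068]
eef_rot: [3.141, 0.001, 3.139]
force: [-0.1, -0.9, 0.6]
grip_width: 0.0469
```

Request:
send_rows([
  [0, 0, 0, 0, 0, 0, -0.3],
  [0, 0, 0, 0, 0, 0, -0.6],
  [0, 0, 0, 0, 0, 0, -1],
  [0, 0, 0, 0, 0, 0, -1],
  [0, 0, 0, 0, 0, 0, -1],
], force=15)

```text
time_s: 26.15
ee_pos: [0.457, 0.387, 0.0067]
eef_rot: [3.141, 0.001, 3.139]
force: [-1.0, -0.7, 6.2]
grip_width: 0.0373
```

Request:
send_rows([
  [0, 0, 0, 0, 0, -0.03, -1],
  [0, 0, 0, 0, 0, -0.075, -1],
  [0, 0, 0, 0, -0.01, -0.12, -1],
  [0, 0, 0, -0.01, -0.055, -0.125, -1],
  [0, 0, 0, -0.02, -0.1, -0.125, -1],
  [0, 0, 0, -0.03, -0.145, -0.125, -1],
  [0, 0, 0, -0.04, -0.19, -0.125, -1],
  [0, 0, 0, -0.05, -0.235, -0.125, -1],
])

```text
time_s: 26.95
ee_pos: [0.5062, 0.1499, 0.1312]
eef_rot: [-3.142, -0.0, 3.14]
force: [-0.0, 0.5, 0.6]
grip_width: 0.0375
```

Run:
```python
from h import *
go(.532,-.007,.05,180)
```

```text
turn [-0.   -0.01 -0.11] shift [-0.0261 -0.1568  0.0812] | at [0.5062 0.1499 0.1312] [-1.8000e+02 -1.0000e-02  1.7989e+02] F [-0.01  0.47  0.6 ] w 0.0375 t 26.95
```

Request:
send_rows([
  [0, 0, 0, -0.008, -0.045, 0, -1],
  [0, 0, 0, -0.016, -0.09, 0, -1],
  [0, 0, 0, -0.024, -0.135, 0, -1],
  [0, 0, 0, -0.026, -0.157, 0, -1],
  [0, 0, 0, -0.026, -0.157, 0.03, -1],
  [0, 0, 0, -0.026, -0.157, 0.055, -1],
  [0, 0, 0, -0.026, -0.157, 0.07, -1],
  [0, 0, 0, -0.026, -0.157, 0.079, -1],
])

```text
time_s: 27.75
ee_pos: [0.5312, -0.0054, 0.0508]
eef_rot: [3.141, -0.002, 3.139]
force: [-0.7, -0.6, -0.0]
grip_width: 0.0377
```

Request:
send_rows([
  [0, 0, 0, 0, 0, 0, -1],
  [0, 0, 0, 0, 0, 0.001, -1],
  [0, 0, 0, 0, 0, 0.001, -0.1],
  [0, 0, 0, 0, 0, 0.001, 0.05],
  [0, 0, 0, 0, 0, 0.001, 0.1],
  [0, 0, 0, 0, 0, -0.02, 0.1],
  [0, 0, 0, 0, 0, -0.06, 0.1],
  [0, 0, 0, 0, 0, -0.1, 0.1],
])

```text
time_s: 28.55
ee_pos: [0.5316, -0.0054, 0.1535]
eef_rot: [3.142, -0.001, 3.14]
force: [0.6, -0.6, -0.6]
grip_width: 0.0515
```

Request:
send_rows([
  [0, 0, 8, 0.04, 0, -0.01, -0.4],
  [0, 0, 16, 0.08, 0, -0.01, -0.4],
  [0, 0, 24, 0.12, -0.01, -0.01, -0.4],
  [0, 0, 32, 0.14, -0.02, -0.01, -0.4],
  [0, 0, 40, 0.14, -0.03, -0.01, -0.4],
  [0, 0, 48, 0.14, -0.03, -0.01, -0.4],
  [0, 0, 56, 0.14, -0.03, -0.01, -0.4],
  [0, 0, 64, 0.14, -0.03, -0.01, -0.4],
])

```text
time_s: 29.35
ee_pos: [0.3919, -0.0352, 0.1626]
eef_rot: [3.141, 0.0, 2.016]
force: [-0.2, -0.1, 0.3]
grip_width: 0.0282
```

Run:
```python
from h import *
c=snap('top','top13'); s=snap('side','side13')
go(.4,-.04,.16,90)
for n,c in (('top',c),('side',s)):
    for ce,a,b in blobs(c,'wood'):
        p=onz(c,*ce,0.06)
        if a<300 and .3<p[0]<.7 and p[1]>-.2: print(n,ce,a,p.round(3))
cv2.imwrite('pics/z13.png',cv2.resize(s['pixels'][150:350,180:400,::-1],None,fx=3,fy=3,interpolation=0))
```

```text
turn [3.000e-02 1.000e-02 2.575e+01] shift [-0.0079  0.0051  0.0025] | at [ 0.392  -0.0351  0.1625] [1.7997e+02 2.0000e-02 1.1575e+02] F [-0.45  0.29  0.1 ] w 0.0281 t 29.45
top [333.1 163.6] 66 [ 0.634 -0.112  0.06 ]
top [193. 178.] 250 [0.657 0.313 0.06 ]
top [332.7 179. ] 104 [ 0.586 -0.103  0.06 ]
top [289.9 185. ] 104 [0.589 0.027 0.06 ]
top [151.2 191.6] 97 [0.635 0.441 0.06 ]
top [302.5 200.1] 82 [ 0.537 -0.003  0.06 ]
top [ 14.8 278.8] 96 [0.44 0.85 0.06]
side [328.9 175.3] 106 [ 0.634 -0.108  0.06 ]
side [339.3 185.5] 100 [ 0.581 -0.099  0.06 ]
side [307.1 207.7] 109 [0.583 0.031 0.06 ]
side [328.3 212. ] 110 [ 0.528 -0.     0.06 ]
side [ 82. 396.] 95 [0.525 0.748 0.06 ]
```

View pics/z13.png

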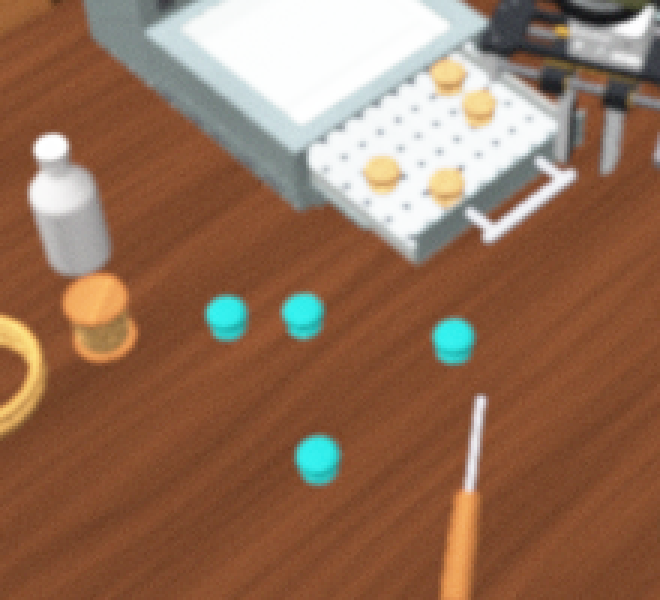

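View pics/top13.png

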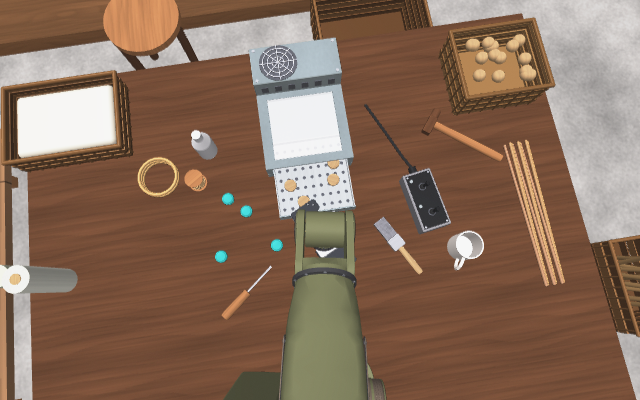

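Request:
send_rows([
  [0, 0, 8, -0.007, 0.004, 0, -1],
  [0, 0, 16, -0.007, 0.004, 0.02, -1],
  [0, 0, 24, -0.007, 0.004, 0.05, -1],
  [0, 0, 25.8, -0.007, 0.004, 0.08, -1],
  [0, 0, 25.8, -0.007, 0.004, 0.1, -1],
  [0, 0, 25.8, -0.007, 0.004, 0.115, -1],
  [0, 0, 25.8, -0.007, 0.004, 0.122, -1],
  [0, 0, 25.8, -0.007, 0.004, 0.122, -1],
])

```text
time_s: 30.25
ee_pos: [0.3983, -0.0396, 0.0399]
eef_rot: [-3.141, -0.0, 1.575]
force: [0.8, -0.4, 0.2]
grip_width: 0.0005
```

Run:
```python
from h import *
s=snap('side','side14')
go(.425,-.04,.04,90)
cv2.imwrite('pics/z14.png',cv2.resize(s['pixels'][150:270,280:400,::-1],None,fx=5,fy=5,interpolation=0))
```

```text
turn [ 0.   -0.    0.19] shift [-0.0004  0.0263  0.0005] | at [ 0.3987 -0.0397  0.0405] [180.    -0.    90.19] F [ 0.46  0.19 -0.02] w 0.0007 t 30.3
```

View pics/z14.png

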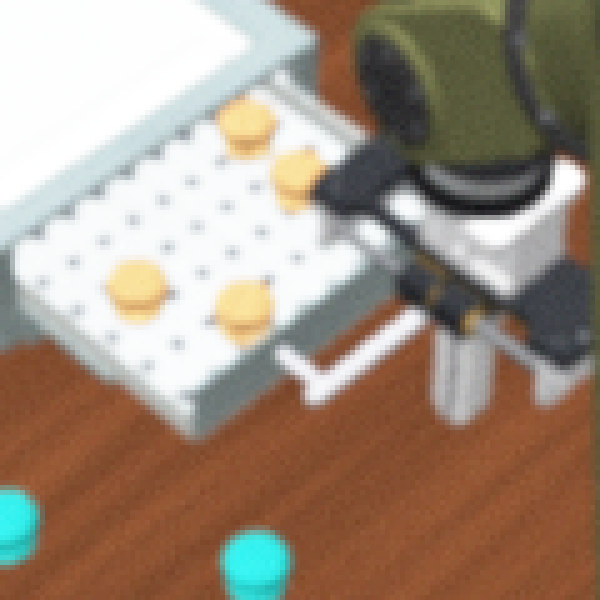

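Request:
send_rows([
  [0, 0, 0, 0, 0.012, 0.0, -1],
  [0, 0, 0, 0, 0.022, 0.0, -1],
  [0, 0, 0, 0, 0.03, 0.0, -1],
  [0, 0, 0, 0, 0.036, 0.0, -1],
  [0, 0, 0, 0, 0.042, 0.0, -1],
  [0, 0, 0, 0, 0.05, 0.0, -1],
  [0, 0, 0, 0, 0.058, 0.0, -1],
  [0, 0, 0, 0, 0.066, 0.0, -1],
])

```text
time_s: 31.1
ee_pos: [0.4651, -0.0395, 0.0402]
eef_rot: [-3.141, -0.0, 1.572]
force: [-2.6, 0.3, -0.0]
grip_width: 0.0003
```

Request:
send_rows([
  [0, 0, 0, 0, 0.008, 0.0, -1],
  [0, 0, 0, 0, 0.016, 0.0, -1],
  [0, 0, 0, 0, 0.024, 0.0, -1],
  [0, 0, 0, 0, 0.032, 0.0, -1],
  [0, 0, 0, 0, 0.04, 0.0, -1],
  [0, 0, 0, 0, 0.048, 0.0, -1],
  [0, 0, 0, 0, 0.056, 0.0, -1],
  [0, 0, 0, 0, 0.064, 0.0, -1],
])

```text
time_s: 31.9
ee_pos: [0.5292, -0.0394, 0.0402]
eef_rot: [-3.142, -0.0, 1.572]
force: [-1.4, -0.0, -0.6]
grip_width: 0.0007
```

Run:
```python
from h import *
c=snap('top','top15')
go(.578,-.04,.04,90)
cv2.imwrite('pics/z15.png',cv2.resize(c['pixels'][100:230,230:380,::-1],None,fx=4,fy=4,interpolation=0))
```

```text
turn [0.06 0.   0.08] shift [-0.0006  0.0478  0.0004] | at [ 0.5302 -0.0395  0.0404] [179.94   0.    90.08] F [ 0.34  0.42 -1.14] w 0.0003 t 31.95
```

View pics/z15.png

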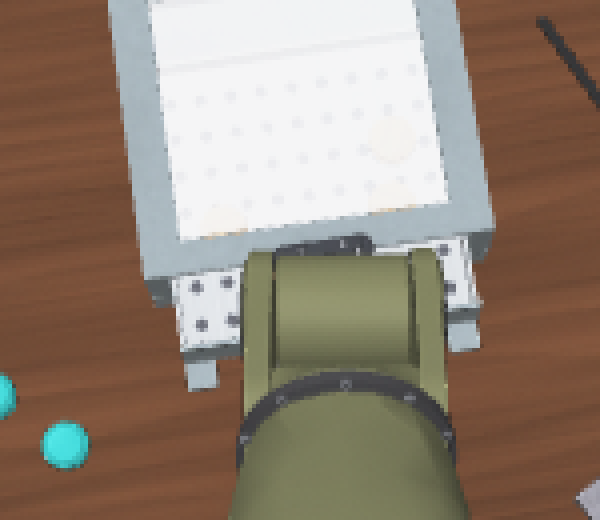

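Request:
send_rows([
  [0, 0, 0, 0, 0.008, 0.0, -1],
  [0, 0, 0, 0, 0.016, 0.0, -1],
  [0, 0, 0, 0, 0.024, 0.0, -1],
  [0, 0, 0, 0, 0.032, 0.0, -1],
  [0, 0, 0, 0, 0.038, 0.0, -1],
  [0, 0, 0, 0, 0.042, 0.0, -1],
  [0, 0, 0, 0, 0.045, 0.0, -1],
  [0, 0, 0, 0, 0.047, 0.0, -1],
])

```text
time_s: 32.75
ee_pos: [0.5757, -0.0394, 0.0402]
eef_rot: [-3.141, -0.0, 1.572]
force: [-1.5, 0.1, 0.2]
grip_width: 0.0003
```

Request:
send_rows([
  [0, 0, 0, 0, 0.002, 0.0, -1],
  [0, 0, 0, 0, 0.003, 0.0, -1],
  [0, 0, 0, 0, 0.004, 0.0, -1],
  [0, 0, 0, 0, 0.004, 0.0, -1],
])

```text
time_s: 33.15
ee_pos: [0.5796, -0.0394, 0.0403]
eef_rot: [3.141, -0.0, 1.572]
force: [-0.4, -0.3, 0.1]
grip_width: 0.0007
```

Request:
send_rows([
  [0, 0, 0, 0, 0.002, 0.0, -1],
  [0, 0, 0, 0, 0.003, 0.0, -1],
  [0, 0, 0, 0, 0.004, 0.0, -1],
  [0, 0, 0, 0, 0.004, 0.0, -1],
])

```text
time_s: 33.55
ee_pos: [0.5836, -0.0393, 0.0403]
eef_rot: [3.142, -0.0, 1.572]
force: [-1.8, 0.5, 0.0]
grip_width: 0.0
```

Request:
send_rows([
  [0, 0, 0, 0, 0.001, 0.0, -1],
  [0, 0, 0, 0, 0.002, 0.0, -1],
  [0, 0, 0, 0, 0.002, 0.0, -1],
])

```text
time_s: 33.85
ee_pos: [0.5846, -0.0392, 0.0402]
eef_rot: [-3.139, -0.0, 1.572]
force: [-10.1, 1.4, 6.1]
grip_width: 0.0004
```

Request:
send_rows([
  [0, 0, 0, 0, 0.001, 0.0, -1],
  [0, 0, 0, 0, 0.001, 0.0, -1],
])

```text
time_s: 34.05
ee_pos: [0.5847, -0.0392, 0.0402]
eef_rot: [-3.137, -0.0, 1.572]
force: [-17.9, 0.8, 10.1]
grip_width: 0.0004
```

Request:
send_rows([
  [0, 0, 0, 0, -0.01, 0.0, -1],
  [0, 0, 0, 0, -0.03, 0.0, -1],
  [0, 0, 0, 0, -0.05, -0.03, -1],
  [0, 0, 0, 0, -0.05, -0.07, -1],
  [0, 0, 0, 0, -0.05, -0.11, -1],
  [0, 0, 0, -0.03, -0.05, -0.13, -1],
  [0, 0, 0, -0.07, -0.06, -0.13, -1],
  [0, 0, 0, -0.11, -0.07, -0.13, -1],
])

```text
time_s: 34.85
ee_pos: [0.517, -0.1507, 0.1713]
eef_rot: [3.139, 0.001, 1.573]
force: [0.9, -0.0, -0.3]
grip_width: 0.0003
```

Run:
```python
from h import *
c=snap('top','top16'); s=snap('side','side16')
go(.522,-.36,.17,90)
cv2.imwrite('pics/z16.png',cv2.resize(s['pixels'][80:230,190:390,::-1],None,fx=4,fy=4,interpolation=2))
cv2.imwrite('pics/z16t.png',cv2.resize(c['pixels'][90:240,230:480,::-1],None,fx=3,fy=3,interpolation=2))
```

```text
turn [ 0.07  0.06 -0.14] shift [-0.2068  0.0064  0.0008] | at [ 0.5161 -0.1532  0.1706] [1.7993e+02 6.0000e-02 8.9860e+01] F [-0.25  0.42  0.78] w 0.0006 t 34.95
```

View pics/z16.png

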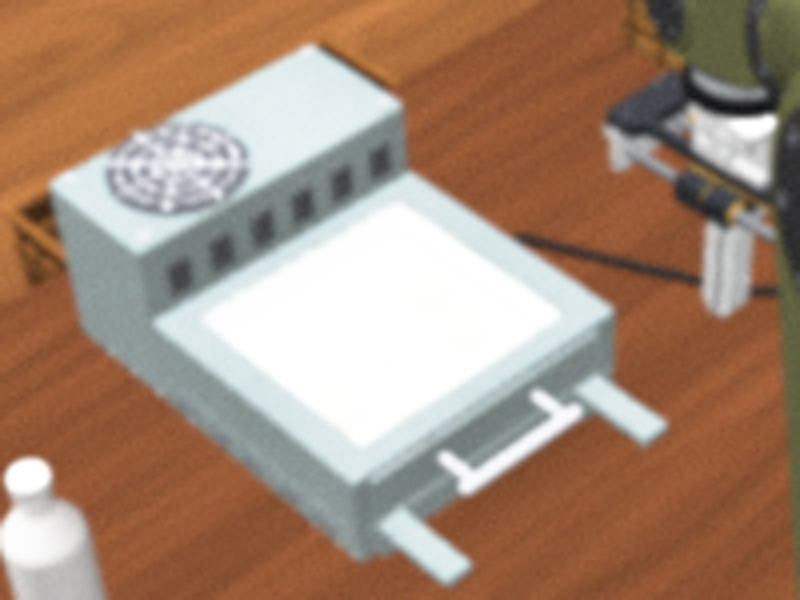

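View pics/z16t.png

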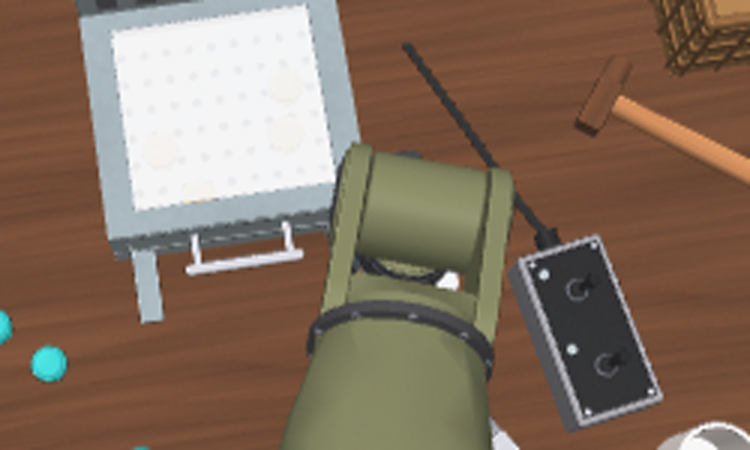

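Run:
```python
from h import *
c=load('top16.npz')
a=cv2.resize(c['pixels'][160:240,395:460,::-1],None,fx=9,fy=9,interpolation=2);cv2.imwrite('pics/z17.png',a)
s=load('side16.npz')
h=cv2.cvtColor(c['pixels'],cv2.COLOR_RGB2HSV)
for n,q in dict(fan=(690,225),heat=(728,325)).items():
    print(n,onz(c,250+q[0]/4,130+q[1]/4,.061))
cc=np.array([.479,-.3667]);e=np.array([np.cos(np.radians(7.7)),np.sin(np.radians(7.7))]);l=np.array([-e[1],e[0]])
for k in (40,-40):
  p=cc+e*k/1000
  for d in (11,0,-11):
    q=p+l*d/1000; z=.062+.0344 if d else .062
    print(k,d,((proj(c,(*q,z))-[395,160])*9).round(), q.round(4))
# edges: lengths from box top points at z=.06
```

```text
fan [ 0.52140365 -0.36449518  0.061     ]
heat [ 0.44254971 -0.37616587  0.061     ]
40 11 [235. 230.] [ 0.5172 -0.3504]
40 0 [241. 245.] [ 0.5186 -0.3613]
40 -11 [299. 211.] [ 0.5201 -0.3722]
-40 11 [321. 464.] [ 0.4379 -0.3612]
-40 0 [324. 472.] [ 0.4394 -0.3721]
-40 -11 [385. 444.] [ 0.4408 -0.383 ]
```

View pics/z17.png

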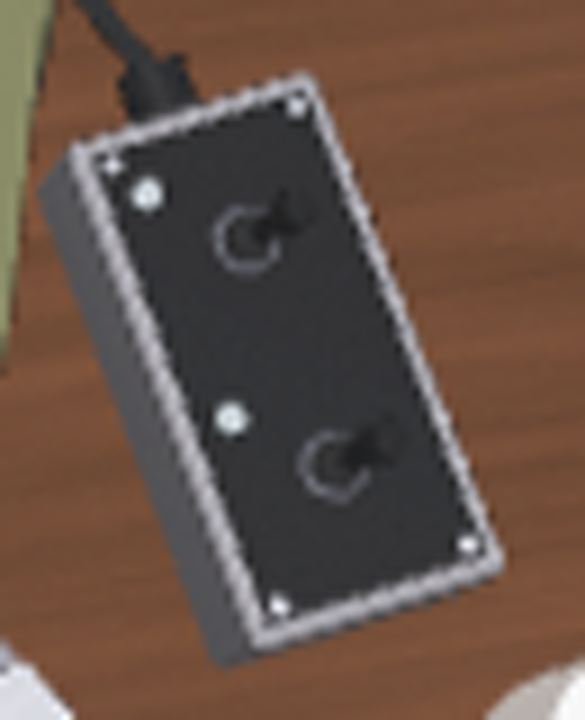

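Run:
```python
from h import *
go(.527,-.408,.17,98)
```

```text
turn [ 0.06  0.07 -8.14] shift [-0.2548  0.0115  0.0009] | at [ 0.5161 -0.1532  0.1706] [1.7993e+02 6.0000e-02 8.9860e+01] F [-0.25  0.42  0.78] w 0.0006 t 34.95
```

Request:
send_rows([
  [0, 0, -4, -0.045, 0.002, 0, -1],
  [0, 0, -8, -0.09, 0.004, 0, -1],
  [0, 0, -8, -0.135, 0.006, 0, -1],
  [0, 0, -8, -0.18, 0.008, 0, -1],
  [0, 0, -8, -0.225, 0.01, 0, -1],
  [0, 0, -8, -0.253, 0.011, 0, -1],
  [0, 0, -8, -0.253, 0.011, 0.01, -1],
  [0, 0, -8, -0.253, 0.011, 0.03, -1],
])

```text
time_s: 35.75
ee_pos: [0.5288, -0.4028, 0.1406]
eef_rot: [3.14, 0.002, 1.711]
force: [1.0, -0.2, -0.9]
grip_width: 0.0005
```

Run:
```python
from h import *
go(.527,-.408,.081,98)
s=snap('side','side18');c=snap('top','top18')
cv2.imwrite('pics/z18.png',cv2.resize(s['pixels'][90:210,360:480,::-1],None,fx=5,fy=5,interpolation=2))
cv2.imwrite('pics/z18t.png',cv2.resize(c['pixels'][120:260,340:500,::-1],None,fx=4,fy=4,interpolation=2))
```

```text
turn [0.11 0.1  0.04] shift [-0.0048 -0.0026  0.0596] | at [ 0.5288 -0.4028  0.1406] [1.7989e+02 1.0000e-01 9.8040e+01] F [ 0.97 -0.16 -0.89] w 0.0005 t 35.75
```

View pics/z18.png

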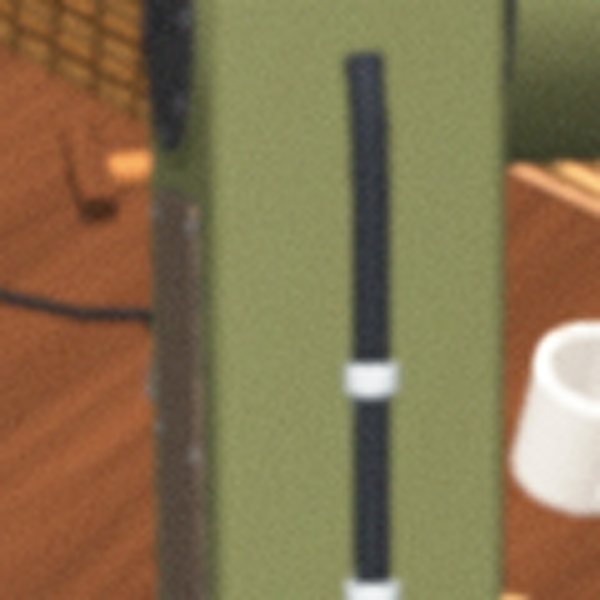

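View pics/z18t.png

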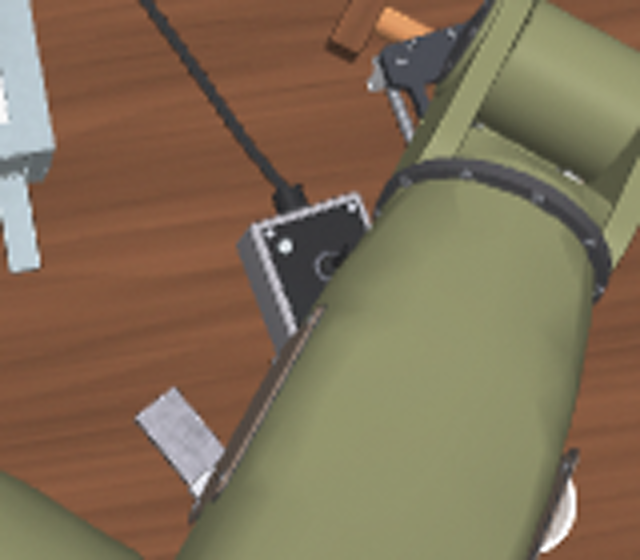

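Request:
send_rows([
  [0, 0, 0, -0.005, -0.003, 0.015, -1],
  [0, 0, 0, -0.005, -0.003, 0.03, -1],
  [0, 0, 0, -0.005, -0.003, 0.045, -1],
  [0, 0, 0, -0.005, -0.003, 0.054, -1],
  [0, 0, 0, -0.005, -0.003, 0.058, -1],
  [0, 0, 0, -0.005, -0.003, 0.058, -1],
])

```text
time_s: 36.45
ee_pos: [0.5257, -0.4077, 0.0818]
eef_rot: [-3.141, -0.001, 1.712]
force: [-0.3, 0.0, -0.2]
grip_width: 0.0004
```

```bash
cat >> h.py <<'E'
FAN=np.array([.5205,-.3632]);HEAT=np.array([.441,-.3745])
def bx(P):
    from station import ctrl
    o=ctrl.get_obs(); a=np.radians(8);e=np.array([np.cos(a),np.sin(a)]);l=np.array([-e[1],e[0]])
    d=o['ee_pos'][:2]-P; print('box x,y',(d@e).round(4),(d@l).round(4),'z',o['ee_pos'][2].round(4),'Fl',(o['force'][:2]@l).round(2),'F',o['force'].round(1))
E
python3 -c "
from h import *
bx(FAN); go(.527,-.408,.081,98)"
```

```text
box x,y -0.001 -0.0448 z 0.0818 Fl 0.08 F [-0.3  0.  -0.2]
turn [-0.02 -0.03  0.08] shift [-0.0005  0.0012  0.0008] | at [ 0.5257 -0.4077  0.0818] [-1.7998e+02 -3.0000e-02  9.8080e+01] F [-0.35  0.03 -0.17] w 0.0004 t 36.45
```

Request:
send_rows([
  [0, 0, 0, 0.004, 0, 0, -1],
  [0, 0, 0, 0.008, 0, 0, -1],
  [0, 0, 0, 0.012, 0, 0, -1],
  [0, 0, 0, 0.012, 0, 0, -1],
])

```text
time_s: 36.85
ee_pos: [0.5242, -0.3954, 0.0827]
eef_rot: [3.141, 0.0, 1.712]
force: [0.5, -0.2, -0.1]
grip_width: 0.0002
```

Request:
send_rows([
  [0, 0, 0, 0.001, 0, 0, -1],
  [0, 0, 0, 0.002, 0, 0, -1],
  [0, 0, 0, 0.002, 0, 0, -1],
])

```text
time_s: 37.15
ee_pos: [0.5238, -0.3939, 0.0823]
eef_rot: [3.142, -0.0, 1.712]
force: [-0.4, 0.4, 0.1]
grip_width: 0.0004
```

Request:
send_rows([
  [0, 0, 0, 0.001, 0, 0, -1],
  [0, 0, 0, 0.002, 0, 0, -1],
  [0, 0, 0, 0.002, 0, 0, -1],
])

```text
time_s: 37.45
ee_pos: [0.5235, -0.3919, 0.0822]
eef_rot: [-3.142, -0.0, 1.712]
force: [0.9, -1.0, 0.3]
grip_width: 0.0003
```

Request:
send_rows([
  [0, 0, 0, 0.001, 0, 0, -1],
  [0, 0, 0, 0.002, 0, 0, -1],
  [0, 0, 0, 0.002, 0, 0, -1],
])

```text
time_s: 37.75
ee_pos: [0.5232, -0.3899, 0.0823]
eef_rot: [3.142, -0.0, 1.712]
force: [-0.1, -0.2, -0.2]
grip_width: 0.0007
```

Request:
send_rows([
  [0, 0, 0, 0.001, 0, 0, -1],
  [0, 0, 0, 0.002, 0, 0, -1],
  [0, 0, 0, 0.002, 0, 0, -1],
])

```text
time_s: 38.05
ee_pos: [0.523, -0.388, 0.0823]
eef_rot: [3.142, 0.0, 1.712]
force: [0.2, 0.7, 0.2]
grip_width: 0.0003
```

Request:
send_rows([
  [0, 0, 0, 0.001, 0, 0, -1],
  [0, 0, 0, 0.002, 0, 0, -1],
  [0, 0, 0, 0.002, 0, 0, -1],
])

```text
time_s: 38.35
ee_pos: [0.5228, -0.3863, 0.0826]
eef_rot: [3.141, 0.001, 1.712]
force: [0.2, -3.1, 2.0]
grip_width: 0.0005
```

Request:
send_rows([
  [0, 0, 0, 0.001, 0, 0, -1],
  [0, 0, 0, 0.002, 0, 0, -1],
  [0, 0, 0, 0.002, 0, 0, -1],
])

```text
time_s: 38.65
ee_pos: [0.5227, -0.3847, 0.0831]
eef_rot: [3.141, 0.002, 1.712]
force: [-0.1, -4.9, 6.1]
grip_width: 0.0004
```

Request:
send_rows([
  [0, 0, 0, 0.001, 0, 0, -1],
  [0, 0, 0, 0.002, 0, 0, -1],
  [0, 0, 0, 0.002, 0, 0, -1],
])

```text
time_s: 38.95
ee_pos: [0.5225, -0.3829, 0.0835]
eef_rot: [3.14, 0.002, 1.712]
force: [-0.2, -5.2, 8.4]
grip_width: 0.0007
```

Request:
send_rows([
  [0, 0, 0, 0.001, 0, 0, -1],
  [0, 0, 0, 0.002, 0, 0, -1],
  [0, 0, 0, 0.002, 0, 0, -1],
])

```text
time_s: 39.25
ee_pos: [0.5222, -0.3809, 0.0836]
eef_rot: [3.14, 0.002, 1.712]
force: [-1.0, -5.5, 9.5]
grip_width: 0.0004
```

Request:
send_rows([
  [0, 0, 0, -0.006, 0, 0, -1],
  [0, 0, 0, -0.012, 0, 0, -1],
  [0, 0, 0, -0.012, 0, 0, -1],
  [0, 0, 0, -0.012, 0, 0.004, -1],
  [0, 0, 0, -0.012, 0, 0.008, -1],
  [0, 0, 0, -0.012, 0, 0.01, -1],
  [0, 0, 0, -0.012, 0, 0.01, -1],
])

```text
time_s: 39.95
ee_pos: [0.5234, -0.3917, 0.0716]
eef_rot: [-3.141, -0.001, 1.712]
force: [-0.0, 0.6, -0.3]
grip_width: 0.0004
```

Request:
send_rows([
  [0, 0, 0, 0.001, 0, 0, -1],
  [0, 0, 0, 0.003, 0, 0, -1],
  [0, 0, 0, 0.003, 0, 0, -1],
])

```text
time_s: 40.25
ee_pos: [0.5232, -0.3888, 0.0724]
eef_rot: [3.141, 0.0, 1.712]
force: [0.7, -0.0, 0.0]
grip_width: 0.0005
```

Request:
send_rows([
  [0, 0, 0, 0.001, 0, 0, -1],
  [0, 0, 0, 0.002, 0, 0, -1],
  [0, 0, 0, 0.002, 0, 0, -1],
])

```text
time_s: 40.55
ee_pos: [0.523, -0.3874, 0.0726]
eef_rot: [3.141, 0.001, 1.712]
force: [0.1, -3.6, 1.4]
grip_width: 0.0004
```

Request:
send_rows([
  [0, 0, 0, 0.001, 0, 0, -1],
  [0, 0, 0, 0.002, 0, 0, -1],
  [0, 0, 0, 0.002, 0, 0, -1],
])

```text
time_s: 40.85
ee_pos: [0.5227, -0.3852, 0.0727]
eef_rot: [3.141, 0.001, 1.712]
force: [0.3, -3.5, 2.8]
grip_width: 0.0007
```

```bash
python3 -c "
from h import *
bx(FAN)"
```

```text
box x,y -0.0009 -0.0221 z 0.0727 Fl -3.51 F [ 0.3 -3.5  2.8]
```

Request:
send_rows([
  [0, 0, 0, 0.002, 0, 0, -1],
  [0, 0, 0, 0.004, 0, 0, -1],
  [0, 0, 0, 0.004, 0, 0, -1],
])

```text
time_s: 41.15
ee_pos: [0.5217, -0.3804, 0.0718]
eef_rot: [-3.141, -0.001, 1.712]
force: [1.0, -1.0, 0.8]
grip_width: 0.0005
```

Request:
send_rows([
  [0, 0, 0, 0.002, 0, 0, -1],
  [0, 0, 0, 0.004, 0, 0, -1],
  [0, 0, 0, 0.004, 0, 0, -1],
])

```text
time_s: 41.45
ee_pos: [0.5213, -0.3766, 0.072]
eef_rot: [-3.141, -0.001, 1.712]
force: [0.1, 0.0, 0.5]
grip_width: 0.0003
```

Request:
send_rows([
  [0, 0, 0, 0.002, 0, 0, -1],
  [0, 0, 0, 0.003, 0, 0, -1],
  [0, 0, 0, 0.003, 0, 0, -1],
])

```text
time_s: 41.75
ee_pos: [0.521, -0.374, 0.0722]
eef_rot: [-3.141, -0.0, 1.712]
force: [0.0, 0.4, -0.3]
grip_width: 0.0001
```

```bash
python3 -c "
from h import *
bx(FAN)"
```

```text
box x,y -0.001 -0.0108 z 0.0722 Fl 0.44 F [ 0.   0.4 -0.3]
```

Request:
send_rows([
  [0, 0, 0, 0.001, 0, 0, -1],
  [0, 0, 0, 0.002, 0, 0, -1],
  [0, 0, 0, 0.002, 0, 0, -1],
])

```text
time_s: 42.05
ee_pos: [0.5207, -0.3721, 0.0722]
eef_rot: [-3.142, -0.0, 1.712]
force: [0.2, 0.7, 0.0]
grip_width: 0.0006
```

Request:
send_rows([
  [0, 0, 0, 0.001, 0, 0, -1],
  [0, 0, 0, 0.002, 0, 0, -1],
  [0, 0, 0, 0.002, 0, 0, -1],
])

```text
time_s: 42.35
ee_pos: [0.5205, -0.3706, 0.0724]
eef_rot: [3.141, 0.001, 1.712]
force: [0.5, -4.3, -0.9]
grip_width: 0.0007
```

Request:
send_rows([
  [0, 0, 0, -0.012, 0, 0, -1],
  [0, 0, 0, -0.03, 0, 0, -1],
  [0, 0, 0, -0.038, 0, 0, -1],
  [0, 0, 0, -0.038, 0, -0.03, -1],
  [0, 0, 0, -0.038, 0, -0.07, -1],
  [0, 0, 0, -0.038, -0.03, -0.08, -1],
  [0, 0, 0, -0.038, -0.07, -0.08, -1],
  [0, 0, 0, -0.038, -0.08, -0.08, -1],
])

```text
time_s: 43.15
ee_pos: [0.444, -0.4198, 0.1527]
eef_rot: [-3.141, -0.0, 1.71]
force: [0.6, -0.5, -1.0]
grip_width: 0.0
```

Run:
```python
from h import *
bx(HEAT)
c=snap('top','top19');s=snap('side','side19')
cv2.imwrite('pics/z19t.png',cv2.resize(c['pixels'][150:250,380:480,::-1],None,fx=4,fy=4,interpolation=2))
cv2.imwrite('pics/z19s.png',cv2.resize(s['pixels'][100:220,350:480,::-1],None,fx=4,fy=4,interpolation=2))
```

```text
box x,y -0.0033 -0.0453 z 0.1527 Fl -0.54 F [ 0.6 -0.5 -1. ]
```

View pics/z19t.png

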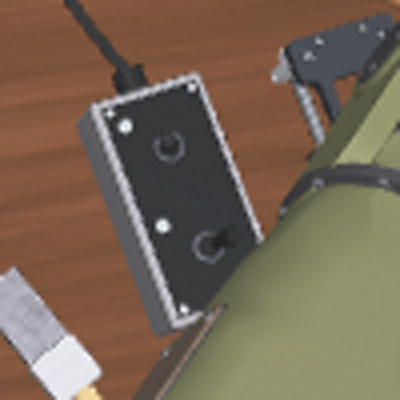

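View pics/z19s.png

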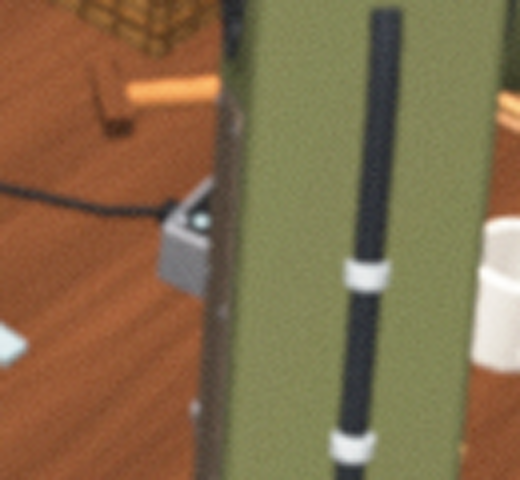

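Request:
send_rows([
  [0, 0, 0, 0, 0.003, 0.02, -1],
  [0, 0, 0, 0, 0.003, 0.04, -1],
  [0, 0, 0, 0, 0.003, 0.06, -1],
  [0, 0, 0, 0, 0.003, 0.072, -1],
  [0, 0, 0, 0, 0.003, 0.08, -1],
  [0, 0, 0, 0.006, 0.003, 0.08, -1],
  [0, 0, 0, 0.012, 0.003, 0.08, -1],
  [0, 0, 0, 0.012, 0.003, 0.08, -1],
])

```text
time_s: 44.05
ee_pos: [0.4482, -0.4062, 0.0732]
eef_rot: [3.141, 0.001, 1.712]
force: [0.3, -0.7, -0.8]
grip_width: 0.0007
```

```bash
python3 -c "
from h import *
bx(HEAT)"
```

```text
box x,y 0.0028 -0.0324 z 0.0732 Fl -0.73 F [ 0.3 -0.7 -0.8]
```

Request:
send_rows([
  [0, 0, 0, 0.002, -0.002, 0, -1],
  [0, 0, 0, 0.004, -0.003, 0, -1],
  [0, 0, 0, 0.004, -0.003, 0, -1],
])

```text
time_s: 44.35
ee_pos: [0.4442, -0.4032, 0.0725]
eef_rot: [3.141, 0.0, 1.712]
force: [-0.4, -0.3, -0.6]
grip_width: 0.0008
```

Request:
send_rows([
  [0, 0, 0, 0.001, 0, 0, -1],
  [0, 0, 0, 0.002, 0, 0, -1],
  [0, 0, 0, 0.002, 0, 0, -1],
])

```text
time_s: 44.65
ee_pos: [0.444, -0.4012, 0.0722]
eef_rot: [-3.142, -0.0, 1.712]
force: [0.5, 0.1, -0.7]
grip_width: 0.0004
```

Request:
send_rows([
  [0, 0, 0, 0.001, 0, 0, -1],
  [0, 0, 0, 0.002, 0, 0, -1],
  [0, 0, 0, 0.002, 0, 0, -1],
])

```text
time_s: 44.95
ee_pos: [0.4439, -0.3996, 0.0724]
eef_rot: [3.141, 0.001, 1.712]
force: [-0.4, -2.7, 0.5]
grip_width: 0.0001
```

Request:
send_rows([
  [0, 0, 0, 0.001, 0, 0, -1],
  [0, 0, 0, 0.002, 0, 0, -1],
  [0, 0, 0, 0.002, 0, 0, -1],
])

```text
time_s: 45.25
ee_pos: [0.4437, -0.3975, 0.0727]
eef_rot: [3.141, 0.001, 1.712]
force: [1.3, -3.5, 4.1]
grip_width: 0.0003
```

```bash
python3 -c "
from h import *
bx(HEAT)"
```

```text
box x,y -0.0006 -0.0231 z 0.0727 Fl -3.63 F [ 1.3 -3.5  4.1]
```

Contact at box y ≈ −24.5 mm, the same place as the fan when OFF, so the heater is OFF. Push it over.

Request:
send_rows([
  [0, 0, 0, 0.002, 0, 0, -1],
  [0, 0, 0, 0.004, 0, 0, -1],
  [0, 0, 0, 0.004, 0, 0, -1],
])

```text
time_s: 45.55
ee_pos: [0.4427, -0.3926, 0.0718]
eef_rot: [-3.141, -0.001, 1.712]
force: [0.5, -0.9, 0.9]
grip_width: 0.0005
```

Request:
send_rows([
  [0, 0, 0, 0.002, 0, 0, -1],
  [0, 0, 0, 0.004, 0, 0, -1],
  [0, 0, 0, 0.004, 0, 0, -1],
])

```text
time_s: 45.85
ee_pos: [0.4422, -0.3888, 0.072]
eef_rot: [-3.141, -0.001, 1.712]
force: [-0.0, 0.4, -0.5]
grip_width: 0.0004
```

Request:
send_rows([
  [0, 0, 0, 0.002, 0, 0, -1],
  [0, 0, 0, 0.004, 0, 0, -1],
  [0, 0, 0, 0.004, 0, 0, -1],
])

```text
time_s: 46.15
ee_pos: [0.4418, -0.3851, 0.0722]
eef_rot: [-3.142, -0.0, 1.712]
force: [0.1, -0.3, 0.5]
grip_width: 0.0006
```

Request:
send_rows([
  [0, 0, 0, 0.001, 0, 0, -1],
  [0, 0, 0, 0.002, 0, 0, -1],
  [0, 0, 0, 0.002, 0, 0, -1],
])

```text
time_s: 46.45
ee_pos: [0.4415, -0.3834, 0.0723]
eef_rot: [3.142, 0.0, 1.712]
force: [0.1, -0.6, 0.4]
grip_width: 0.0006
```

```bash
python3 -c "
from h import *
bx(HEAT)"
```

```text
box x,y -0.0008 -0.0089 z 0.0723 Fl -0.66 F [ 0.1 -0.6  0.4]
```

Snapped over (force gone from −18 to −9 mm). Retreat, lift and clear the view.

Request:
send_rows([
  [0, 0, 0, -0.012, 0, 0, -1],
  [0, 0, 0, -0.03, 0, 0, -1],
  [0, 0, 0, -0.036, 0, -0.01, -1],
  [0, 0, 0, -0.036, 0, -0.05, -1],
  [0, 0, 0, -0.036, 0, -0.09, -1],
  [0, 0, 0, -0.05, -0.03, -0.13, -1],
  [0, 0, 0, -0.06, -0.08, -0.14, -1],
  [0, 0, 0, -0.08, -0.12, -0.15, -1],
])

```text
time_s: 47.25
ee_pos: [0.3327, -0.4797, 0.2245]
eef_rot: [3.141, 0.002, 1.713]
force: [0.9, -0.7, -0.5]
grip_width: 0.0002
```

Request:
send_rows([
  [0, 0, 0, -0.03, -0.04, 0, -1],
  [0, 0, 0, -0.05, -0.08, 0, -1],
  [0, 0, 0, -0.07, -0.12, 0, -1],
  [0, 0, 0, -0.09, -0.16, 0, -1],
  [0, 0, 0, -0.1, -0.18, 0, -1],
  [0, 0, 0, -0.1, -0.18, 0, -1],
])

```text
time_s: 47.85
ee_pos: [0.1671, -0.6051, 0.2225]
eef_rot: [-3.141, 0.0, 1.708]
force: [0.1, 0.4, -0.3]
grip_width: 0.0004
```

Run:
```python
from h import *
c=snap('top','top20');s=snap('side','side20')
cv2.imwrite('pics/z20t.png',cv2.resize(c['pixels'][160:240,395:460,::-1],None,fx=9,fy=9,interpolation=2)[:600])
s0=load('side0.npz');c0=load('top0.npz')
for n,a,b in (('top',c0,c),('side',s0,s)):
    A={k:blobs(a,k) for k in('wood','t')};B={k:blobs(b,k) for k in('wood','t')}
    print(n,[x[0].tolist() for x in A['t']],[x[0].tolist() for x in B['t']])
d=cv2.absdiff(c0['pixels'],c['pixels']).max(2);print((d[140:190,240:360]>60).sum()); cv2.imwrite('pics/d.png',d)
go(0.3,-.4,.2)
```

```text
top [[227.6, 198.4], [246.0, 210.8], [276.3, 244.8], [220.6, 256.1]] [[227.6, 198.3], [246.0, 210.8], [276.3, 244.8], [220.6, 256.1]]
side [[255.3, 255.4], [280.6, 254.7], [330.8, 263.3], [285.6, 302.7]] [[255.3, 255.4], [280.6, 254.7], [330.8, 263.2], [285.6, 302.7]]
439
turn [0. 0. 0.] shift [0.1835 0.1574 0.0226] | at [ 0.1699 -0.6037  0.2226] [179.99   0.    98.04] F [ 0.31 -0.34 -0.05] w 0.0004 t 47.95
```

View pics/z20t.png

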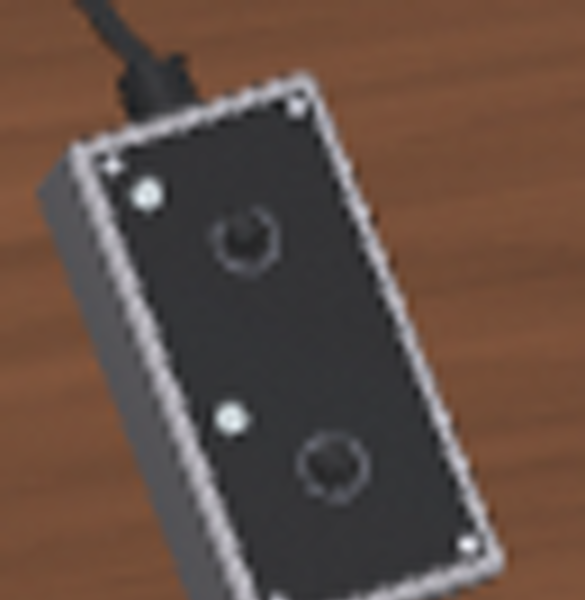

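View pics/top20.png

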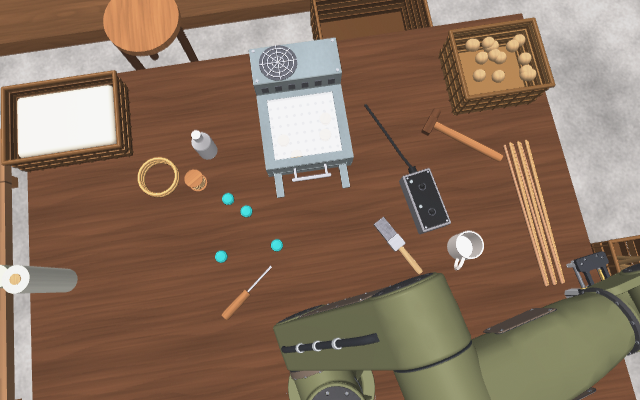

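View pics/side20.png

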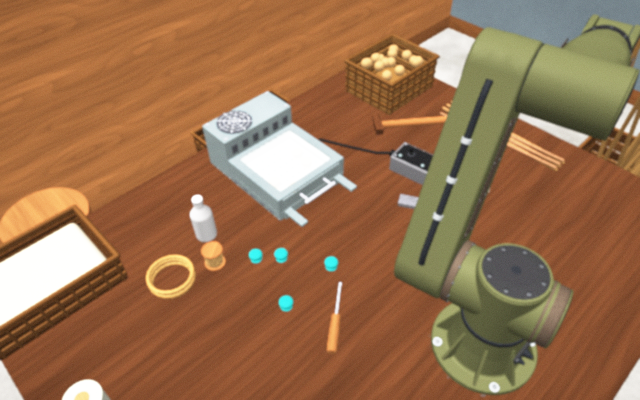

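View pics/d.png

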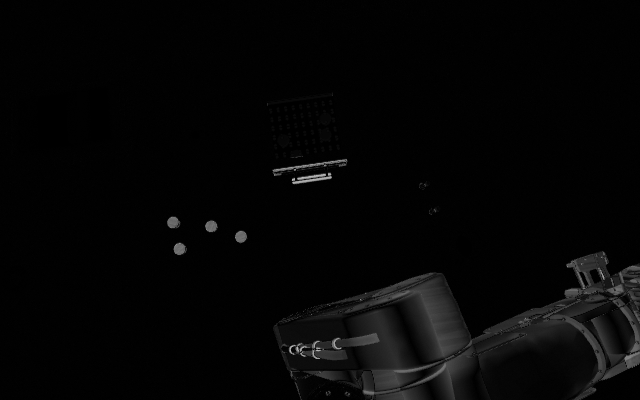

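Run:
```python
from h import *
for t in ('0','20'):
    for n in('top','side'):
        w=cloud(load(f'{n}{t}.npz'))
        m=(w[...,2]>.056)&(w[...,2]<.075)&(w[...,0]>.57)&(w[...,0]<.612)&(w[...,1]>-.07)&(w[...,1]<-.01)
        print(t,n,np.median(w[m][:,0]).round(4))
for t in ('top0','top20'):
    c=load(t+'.npz')
    g=cv2.cvtColor(c['pixels'],cv2.COLOR_RGB2GRAY)[168:188,312]; print(g)
    cv2.imwrite(f'pics/f{t}.png',cv2.resize(c['pixels'][150:200,260:360,::-1],None,fx=6,fy=6,interpolation=0))
```

```text
0 top 0.5928
0 side 0.592
20 top 0.6006
20 side 0.6001
[ 92  91  92  79  78  80  81  79  82 103 196 222 216 129  88  85  88  90
  89  88]
[113  93  92  79  78  80  88 139 223 221 182  84  85  88  88  85  88  90
  90  89]
```

View pics/ftop0.png

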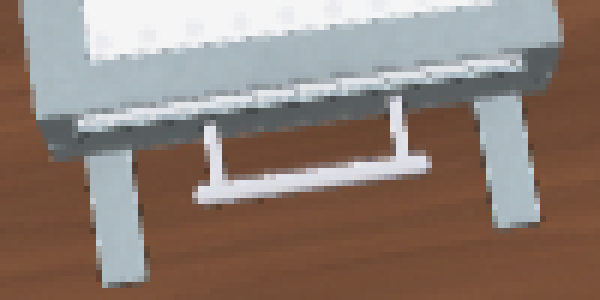

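View pics/ftop20.png

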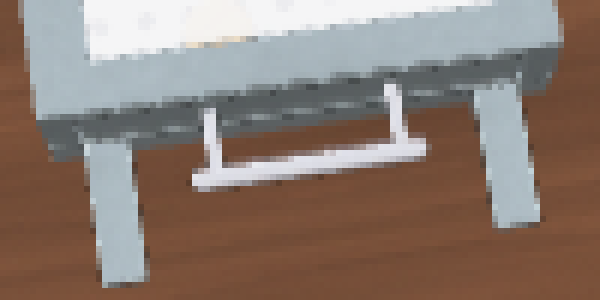

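```bash
python3 -c "
from station import ctrl
print(ctrl.hand_in())"
```

```text
the job is handed in; nothing more can be done
None
```

The drier is loaded and started, and the job is handed in at about 48 s.

**Tray:** I drew it out level to its stop, put the four loose wooden knobs on it, and pushed it home until it stopped. The handle now sits at x ≈ 0.600 m, which matches fully home. At the start it was at about 0.593 m, so the tray had been slightly ajar.

**Toggles:** Felt by fingertip, both lay OFF, with contact about 24 mm on the −y side. I flipped the fan first, then the heater, and felt each snap over. I felt the fan lever again afterwards, about 17 mm further towards +y, so it is ON. For the heater I relied on the snap and the final top picture, which shows both levers moved to the ON side.

**Disagreements and mishaps:**
- The fingertips sat about 22 mm higher than the reported tool position implied, so my first grip on the handle closed above the bar. I then corrected the height from the images.
- One knob was knocked about 7 cm on the tray after I placed it. It stayed on the tray and went in with the others.
- My first push on the fan toggle rode up on the lever's rounded end (about 9.5 N upward), so I backed off and pushed again lower.

In the final pictures the turquoise look-alikes and the visible bystanders have not moved, and the arm is clear of everything.

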